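# Release the flat battery from the headset intercom and stand it on charge

### The arm

A 7-joint arm with a two-finger parallel gripper is mounted at the origin on a cart in front of the work surface, level with it; the furniture and walls round the work are solid. World frame = base frame: x ahead of the robot, y to its left, z up, the work surface at z = 0. Lengths are in m, angles in rad, forces in N, time in s.
With the tool pointing down it reaches from about 0.4 to 0.85 m from the base axis. Payload 10.4 kg.
Tool frame: the origin (TCP) lies between the finger pads; the fingertips stand 14 mm ahead of it and the grasp point (between the pads) lies 5 mm behind it (robot.tips_ahead is the distance from the TCP to the fingertips, in m); z points along the fingers, y is the direction in which the jaws open and shut (so a half turn about z gives the same grasp; the last joint's range is limited). The gripper opens to 87 mm and grips with 3 to 60 N. Pads are 19 mm wide; open, the fingers measure 117 mm over their backs; the gripper's body (75 mm by 190 mm) begins 51 mm behind the grasp point.
Start: joints at [1.152, 0.332, -0.065, 1.46, 0.022, 1.35, -0.088], TCP at [0.241, -0.577, 0.237] pointing down, gripper open.
Joint ranges: [-2.6, 2.6], [-0.5, 2.12], [-1.47, 1.34], [0.16, 2.42], [-1.27, 4.41], [0.06, 2.06], [-2.6, 2.6]. Speed limits (rad/s): [2.22, 2.22, 2.79, 2.79, 3.14, 3.14, 3.14].

### API

Orientations are given as a rotation vector (axis times angle).
In Python, from station import robot gives the robot as it stands. The module is installed in compiled form; this text tells all that it offers.
- The arm moves only by the tool drive_tool, never from a script. Its argument "increments" is a list of rows, each an object of numbers: "hand": the finger opening in mm, from 0 to 87; "tx", "ty", "tz": the shift along the tool's x, y, z in mm; "rx", "ry", "rz": the turn, a rotation vector about the tool's x, y, z in rad. A call has 1 to 8 rows; each row shifts and turns the commanded pose from where the row before left it, along the tool's axes as they then stand; what a row does not reach is not made up. A row lasts 1/12 s, in which the tool goes at most 41.7 mm and 7.16 degrees, less where a joint would pass 70% of its speed; a pose out of reach is approached as far as the arm can. A call is refused whole if a number of a shift passes 41.7 or a number of a turn 0.125, either way. A call with a gripper value outside its range is refused whole. The fingers move at their own pace and stop on an object; the grip force is fixed at half the most. Time passes only in rows, so rows that do not move let the fingers close. It gives the time, the measured TCP pose, the force and the opening at its end, in the units of the state.
- robot.observe(): the state, without advancing time (a new reading comes with each control period).
- robot.snapshot(name): name is "scene" or "top" or "wrist"; returns the picture (420x560x3 uint8, red, green, blue); there is no depth.
- robot.camera_info(name): a dict with "camera_matrix" (3x3 intrinsics, pixels), "dist_coeffs" ([k1, k2, p1, p2, k3] as OpenCV has them; the pictures are not rectified), "R" (3x3) and "t" (3): a world point X has camera coordinates R X + t; the wrist camera has in their place "tool_from_camera" (4x4, takes a point from camera to tool coordinates, whose origin is the TCP and whose axes are the flange's). Camera axes: x right, y down, z forward; pixel columns grow to the right and rows downward; lengths in m; the calibration is good to about 2 mm. A picture is of the moment at which its call begins: read the wrist's pose just before it. camera_info takes no time and is no camera call.
- robot.finish_job(): hands the job in, once; it reports no verdict.
The state is a dict: "clock": time; "qpos": joint angles; "dq": joint speeds; "joint_efforts": joint torques, N m; "ee_pos": TCP position; "eef_rot": TCP orientation; "force": force on the tool from outside, world axes, zero at the start; "torque": the same for the moment, N m; "grip_width": finger opening in m.
Only numpy, scipy, OpenCV 4.12 (cv2) and the standard library are available. Lean on these libraries where they do the work, as an engineer would, in place of code of your own. Each camera call takes 0.05 s, during which the arm holds its last target.

### The job

The battery pack in the headset intercom is flat. Slide the spring catch back so that the pack springs up, draw the pack straight up out of its deep well without wrenching it against the walls, and set it down gently, standing upright, in the empty end of the charging tray, beside the pack that already stands there, which must stay as it is.

Things in the scene. Friction and masses are not known exactly. Their poses are not given: they have to be found in the camera images.
- intercom: Portable headset intercom: fixed grey box with aluminium middle, 150 mm (its x) by 98 mm (its y), top face 106 mm above the desk. Origin: centre of its underside; z up; the face with knob and sockets is at -x. The battery well opens in the top at x = -27.5 mm, y = 0; the spring catch lies on the top, on the +x side of the well.
- well_mouth (a point): Centre of the well's mouth, level with the intercom's top, axes as the intercom's. Well: 67 mm (x) by 43 mm (y), 100 mm deep. On its +y and -y sides the walls are cut down to 90 mm above the desk by a finger slot 44 mm wide along x, centred on the well and open to the outside, so that fingers reach down on both broad faces of the pack.
- catch_ridge (a point): Middle of the catch's upright steel thumb ridge: 12 mm thick (intercom x), 31 mm wide (y), 20 mm high on a flat 6 mm sliding plate; the point is 10 mm above the plate and 10 mm below the ridge's top. Catch closed: the ridge's face towards the well is 34 mm from the end of the pack, and the plate's nose overlaps the pack's top by 5 mm and holds it down.
- catch (a joint): Slide of ridge and plate along the intercom's +x, away from the well: 0 closed, 0.016 m at the end stop. A spring (2 N, rising to 5 N) closes it again when let go; rubbing on the pack adds up to about 8 N at first. The pack comes free at about 0.008 m.
- pack_center (a point): Centre of the pack in the well: black upright block 64 mm (its x) by 40 mm (its y) by 100 mm high, about 0.3 kg, light label on the broad faces; the point is 50 mm above its underside. Held by the catch it is flush with the intercom's top, 1.5 mm play to each wall. Catch slid back: a spring lifts it 22 mm within half a second, and it stays up even when the catch is let go.
- tray: Charging tray, fixed, 176 mm (its x) by 112 mm (its y), origin at the centre of its underside, z up. Flat floor with brass rails 5 mm above the desk, x = -70 to +84 mm, y = -52 to +52 mm; rim 16 mm high; a housing 24 mm high fills x = -88 to -70 mm. The spare pack stands near x = -46 mm; the +x half is empty, its middle at about x = +36 mm, y = 0.
- spare_center (a point): Centre (half-way up) of a second pack of the same shape and size, 64 x 40 x 100 mm, that stands loose in the tray and must stay where it is.
Not all that is in view belongs to the job. What is shaped like the part that bears spare_center but purple is not meant.

How it is judged:
By the outcome, as a careful person would: the job done as asked, in the order asked, and still so for the second after the job is handed in, with the robot touching nothing.
It also fails if it takes over 54 s, if anything falls off the work surface, if the arm or the gripper's body presses on something with over 40 N, if the wrist force passes 120 N, or if a joint passes its speed limit or range.

## Working session

There is one attempt and no reset: what is moved stays moved. The work goes in short steps, Python scripts to look and compute and a tool call to move; the robot and the scene stay as the last step left them, time stands still between calls to the robot, and variables do not carry over. Pictures are saved under pics/ and viewed, and the job is handed in when it is done.

Besides the shell and the picture viewer there is one more tool, called after ">>>" as name([rows], argument=value, ...), one row to a line, values as JSON. drive_tool: Moves the arm, as the interface text tells. Its arguments: {"type":"object","properties":{"increments":{"type":"array"}},"required":["increments"]}

```bash
mkdir -p pics && cat > h.py <<'E'
import numpy as np, cv2
from station import robot
from scipy.spatial.transform import Rotation as Rn
def snap(name,fn):
    s=robot.observe(); im=robot.snapshot(name)
    cv2.imwrite('pics/'+fn+'.png',cv2.cvtColor(im,cv2.COLOR_RGB2BGR)); return s,im
def cam(name,s=None):
    c=robot.camera_info(name);K=np.array(c['camera_matrix']);d=np.array(c['dist_coeffs'])
    if 'R' in c: return K,d,np.array(c['R']),np.array(c['t'])
    T=np.array(c['tool_from_camera']);W=np.eye(4);W[:3,:3]=Rn.from_rotvec(s['eef_rot']).as_matrix();W[:3,3]=s['ee_pos']
    M=np.linalg.inv(W@T);return K,d,M[:3,:3],M[:3,3]
def ray(c,uv):
    K,d,R,t=c;p=cv2.undistortPoints(np.array([[uv]],float),K,d)[0,0]
    v=R.T@np.array([p[0],p[1],1]);return -R.T@t,v/np.linalg.norm(v)
def atz(c,uv,z):
    o,v=ray(c,uv);return o+v*(z-o[2])/v[2]
def tri(l):
    A=np.zeros((3,3));b=np.zeros(3)
    for c,uv in l:
        o,v=ray(c,uv);P=np.eye(3)-np.outer(v,v);A+=P;b+=P@o
    X=np.linalg.solve(A,b);return X,[float(np.linalg.norm((np.eye(3)-np.outer(ray(c,uv)[1],ray(c,uv)[1]))@(X-ray(c,uv)[0]))) for c,uv in l]
def proj(c,X):
    K,d,R,t=c;return cv2.projectPoints(np.array(X,float).reshape(-1,3),cv2.Rodrigues(R)[0],t,K,d)[0][:,0]
E
python3 - <<'E'
from h import *
for n in ['scene','top','wrist']: s,_=snap(n,n+'0')
print(robot.observe()); print(robot.tips_ahead)
for n in ['scene','top','wrist']: print(robot.camera_info(n))
E
```

```text
{'clock': 0.15, 'qpos': array([ 1.15240893,  0.33269346, -0.06470367,  1.46072976,  0.02158689,
        1.34988926, -0.08848053]), 'dq': array([ 0.00019172, -0.0031555 , -0.00012058, -0.00234931, -0.00036945,
        0.00024564,  0.00068529]), 'joint_efforts': array([ 1.21599096e-03, -6.23632550e+01,  2.52236892e-02, -3.90143967e+01,
       -6.11706544e-02,  3.72276083e-02,  1.01466151e-04]), 'ee_pos': array([ 0.24086319, -0.57643382,  0.23596636]), 'eef_rot': array([-3.07928696e+00, -6.17511403e-01,  3.62061543e-04]), 'force': array([ 0.63960989,  0.6933485 , -0.04748893]), 'torque': array([-0.02072639,  0.05370617,  0.0312632 ]), 'grip_width': 0.08700939067164999}
0.014
{'camera_matrix': array([[425.18929865,   0.        , 280.40497206],
       [  0.        , 425.18929865, 209.13418599],
       [  0.        ,   0.        ,   1.        ]]), 'dist_coeffs': array([-0.13430669,  0.        ,  0.        ,  0.        ,  0.        ]), 'R': array([[ 0.86235322, -0.50587247,  0.02097529],
       [-0.36080136, -0.64306116, -0.67549591],
       [ 0.35520318,  0.57494816, -0.73706534]]), 't': a
[... 428 characters left out ...]
.01066221, -0.99522937]]), 't': array([0.02553213, 0.58745394, 1.3668309 ])}
{'camera_matrix': array([[377.96349854,   0.        , 274.95819669],
       [  0.        , 377.96349854, 207.78230809],
       [  0.        ,   0.        ,   1.        ]]), 'dist_coeffs': array([-0.07801831,  0.        ,  0.        ,  0.        ,  0.        ]), 'tool_from_camera': array([[-5.13447366e-04, -9.60388013e-01, -2.78665751e-01,
         7.54314683e-02],
       [ 9.99999242e-01, -1.81339838e-04, -1.21755317e-03,
         4.80173729e-04],
       [ 1.11879027e-03, -2.78666165e-01,  9.60387379e-01,
        -1.48703477e-01],
       [ 0.00000000e+00,  0.00000000e+00,  0.00000000e+00,
         1.00000000e+00]])}
```

View pics/scene0.png

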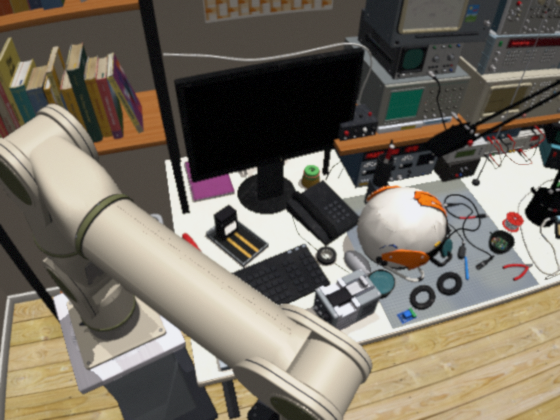

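View pics/top0.png

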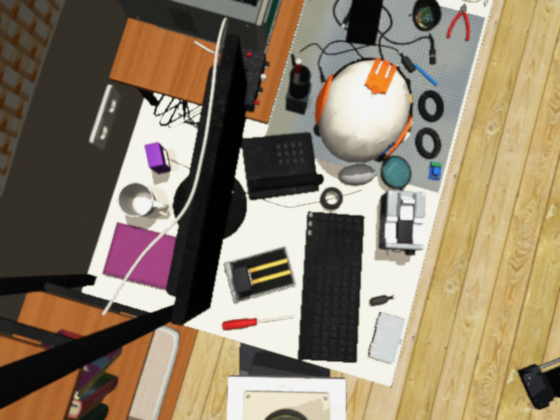

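View pics/wrist0.png

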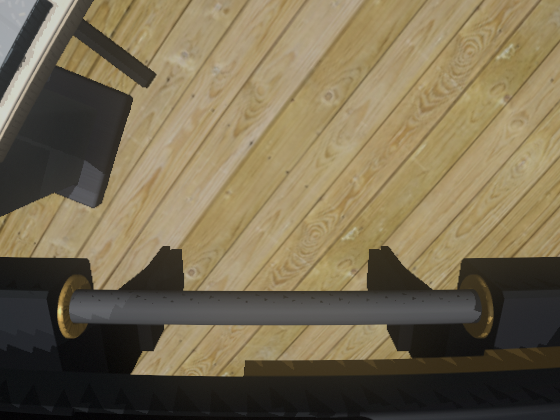

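The scene view shows the intercom at about (348,297) and the tray at (240,238), with the spare pack standing at its left end. In the top view they sit at about (402,222) and (260,275). The purple decoy is at (157,157) and can be ignored. Next I'll enlarge crops to measure.

```bash
python3 - <<'E'
import cv2
a=cv2.imread('pics/top0.png');b=cv2.imread('pics/scene0.png')
cv2.imwrite('pics/t_int.png',cv2.resize(a[180:265,360:445],None,fx=7,fy=7,interpolation=cv2.INTER_CUBIC))
cv2.imwrite('pics/t_tray.png',cv2.resize(a[235:315,210:310],None,fx=7,fy=7,interpolation=cv2.INTER_CUBIC))
cv2.imwrite('pics/s_int.png',cv2.resize(b[260:335,300:400],None,fx=7,fy=7,interpolation=cv2.INTER_CUBIC))
cv2.imwrite('pics/s_tray.png',cv2.resize(b[195:275,195:285],None,fx=7,fy=7,interpolation=cv2.INTER_CUBIC))
E
```

```text
(no output)
```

View pics/t_int.png

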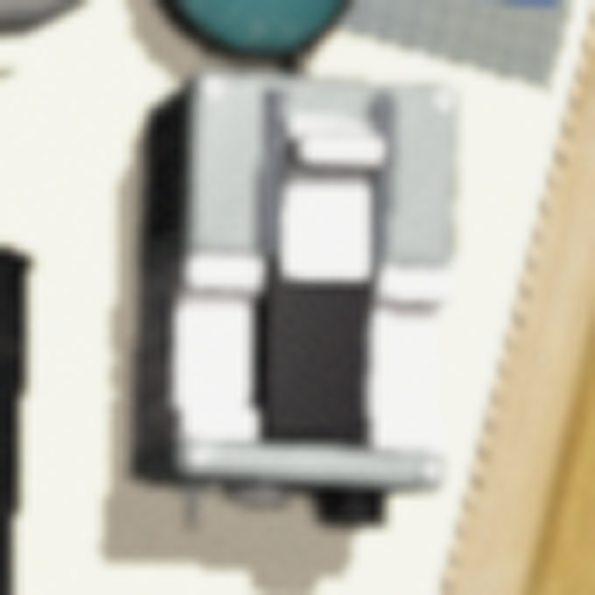

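View pics/s_int.png

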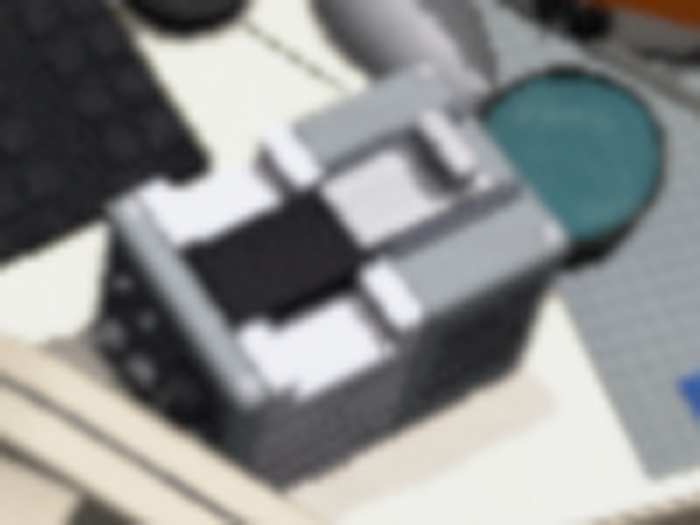

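View pics/t_tray.png

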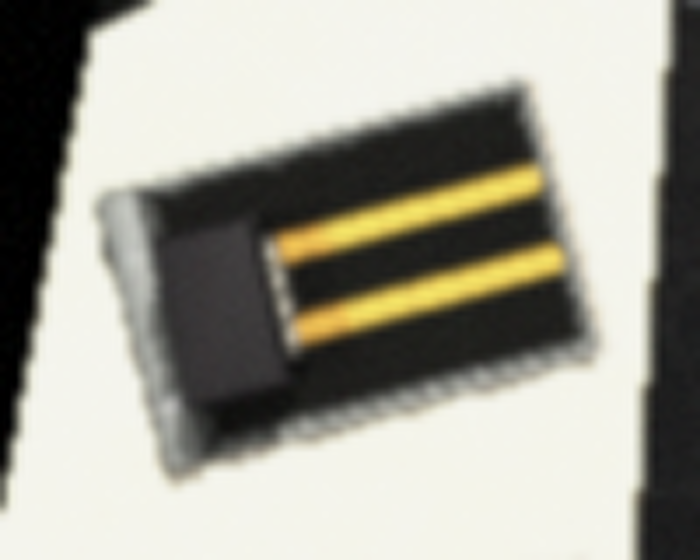

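View pics/s_tray.png

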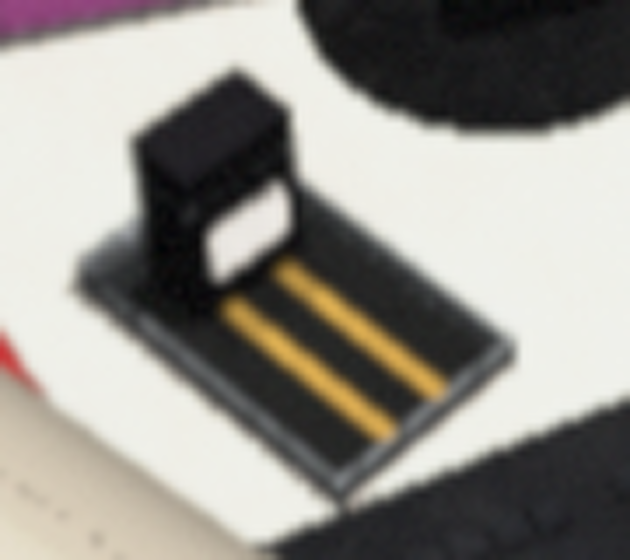

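```bash
cat > fit.py <<'E'
from h import *
from scipy.optimize import least_squares
T=cam('top');S=cam('scene')
ti=lambda u,v:(360+u/7-.43,180+v/7-.43); si=lambda u,v:(300+u/7-.43,260+v/7-.43)
tt=lambda u,v:(210+u/7-.43,235+v/7-.43); st=lambda u,v:(195+u/7-.43,195+v/7-.43)
def fit(obs,x0,freez=False):
    def w(p,X):
        c,s=np.cos(p[2]),np.sin(p[2]);X=np.array(X);return np.array([p[0]+c*X[0]-s*X[1],p[1]+s*X[0]+c*X[1],X[2]+(p[3] if freez else 0)])
    f=lambda p:np.concatenate([proj(c,w(p,X))[0]-np.array(uv) for c,uv,X in obs])
    r=least_squares(f,x0+([0] if freez else []),loss='soft_l1');return r.x,f(r.x).reshape(-1,2).round(1)
h=.106
I=[(T,ti(195,78),(.075,.049,h)),(T,ti(458,92),(.075,-.049,h)),(T,ti(440,485),(-.075,-.049,h)),(T,ti(180,472),(-.075,.049,h)),
(S,si(425,65),(.075,.049,h)),(S,si(568,240),(.075,-.049,h)),(S,si(240,405),(-.075,-.049,h)),(S,si(112,208),(-.075,.049,h))]
R=[(T,tt(105,198),(-.088,.056,.024)),(T,tt(172,477),(-.088,-.056,.024)),(T,tt(525,85),(.088,.056,.016)),(T,tt(597,352),(.088,-.056,.016)),
(S,st(512,345),(.088,.056,.016)),(S,st(342,495),(.088,-.056,.016)),(S,st(80,280),(-.088,-.056,.024))]
if __name__=='__main__':
    for n,o,x0 in (('int',I,[.5,-.3,0.]),('tray',R,[.42,.05,-1.4])):
        for z in (False,True):
            p,r=fit(o,x0,z);print(n,p.round(4),r.tolist())
    print('pack tri')
    print(tri([(T,tt(165,245)),(S,st(135,140))]))
    print('pack top near corner',tri([(T,tt(250,222)),(S,st(238,72))]))
    print('int tri',[tri([(a[0],a[1]),(b[0],b[1])])[0].round(4).tolist() for a,b in zip(I[:4],I[4:])])
    for uv in [(275,440),(370,445),(280,285),(372,285)]: print('pack top',atz(T,ti(*uv),.106).round(4))
    for uv in [(300,160),(385,165),(375,140),(290,115)]: print('ridge',atz(T,ti(*uv),.132).round(4))
E
python3 fit.py
```

```text
int [ 0.5736 -0.2965 -0.0442] [[-0.5, -1.1], [0.1, -0.8], [0.7, 1.2], [-0.8, 0.6], [0.3, -1.3], [0.7, 0.6], [0.2, 0.9], [-1.3, -0.3]]
int [ 0.5739 -0.2965 -0.0449 -0.0011] [[-0.5, -1.1], [0.0, -0.8], [0.5, 1.1], [-0.9, 0.5], [0.3, -1.1], [0.7, 0.8], [0.2, 1.0], [-1.2, -0.2]]
tray [ 0.4258  0.0762 -1.2789] [[-1.3, 0.1], [-0.1, 0.5], [1.0, -1.1], [1.9, 0.4], [1.2, 0.0], [-0.2, -0.3], [-1.1, -2.6]]
tray [ 0.4261  0.0782 -1.2743 -0.0083] [[-1.7, 0.2], [-0.4, 0.2], [0.1, -1.3], [1.1, 0.0], [1.0, 1.0], [-0.2, 0.8], [-1.0, -1.2]]
pack tri
(array([0.41416856, 0.15470845, 0.06356626]), [0.024754616041501813, 0.024754616041501906])
pack top near corner (array([0.4365324 , 0.11349123, 0.13377263]), [0.011098160280413272, 0.011098160280413376])
int tri [[0.6486, -0.2527, 0.1034], [0.6439, -0.3475, 0.1094], [0.4988, -0.3401, 0.1054], [0.5029, -0.2464, 0.1058]]
pack top [ 0.5149 -0.2807  0.106 ]
pack top [ 0.5137 -0.3152  0.106 ]
pack top [ 0.5718 -0.2828  0.106 ]
pack top [ 0.5724 -0.3164  0.106 ]
ridge [ 0.6148 -0.2842  0.132 ]
ridge [ 0.6135 -0.3147  0.132 ]
ridge [ 0.6225 -0.3111  0.132 ]
ridge [ 0.6311 -0.2807  0.132 ]
```

```bash
python3 - <<'E'
from h import *
T=cam('top');S=cam('scene')
for a,b in [((176,318),(192,180)),((197,321),(181,82)),((240,40),(362,50)),((200,322),(192,180))]:
    X,e=tri([(T,a),(S,b)]);print(a,b,X.round(3),np.round(e,3))
import cv2
a=cv2.imread('pics/top0.png')
cv2.imwrite('pics/t_mon.png',cv2.resize(a[20:340,80:300],None,fx=2.5,fy=1.8))
b=cv2.imread('pics/scene0.png');cv2.imwrite('pics/s_mon.png',cv2.resize(b[40:280,150:400],None,fx=2.5,fy=2.5))
E
```

```text
(176, 318) (192, 180) [0.342 0.261 0.161] [0.025 0.025]
(197, 321) (181, 82) [0.355 0.159 0.553] [0.002 0.002]
(240, 40) (362, 50) [0.846 0.101 0.545] [0.002 0.002]
(200, 322) (192, 180) [0.333 0.198 0.217] [0.017 0.017]
```

View pics/t_mon.png

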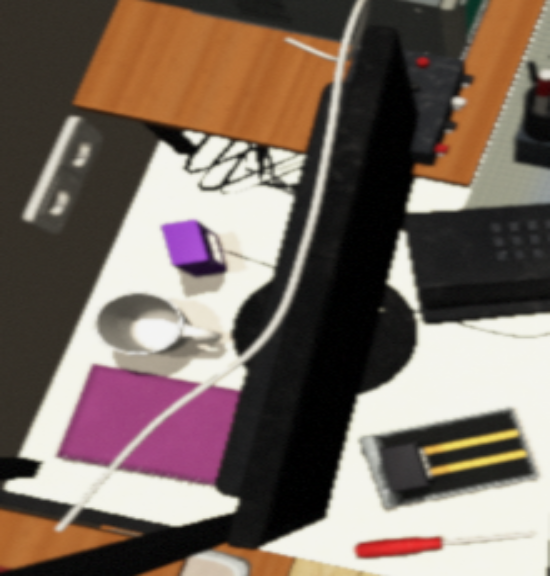

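View pics/s_mon.png

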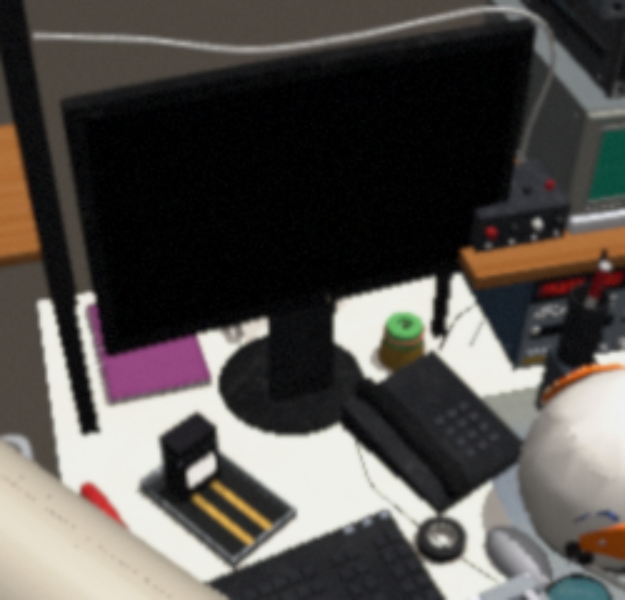

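```bash
cat >> h.py <<'E'
def rows(pos,yaw,n,s=None,rotfirst=0):
    """rows to reach world pos with tool down and tool-x azimuth yaw (rad) in n rows"""
    s=s or robot.observe();R0=Rn.from_rotvec(s['eef_rot']);p=np.array(s['ee_pos'],float)
    c,si=np.cos(yaw),np.sin(yaw);R1=Rn.from_matrix(np.array([[c,si,0],[si,-c,0],[0,0,-1.]]))
    rv=(R0.inv()*R1).as_rotvec();st=np.round(rv/n,4);out=[];R=R0
    for i in range(n):
        d=R.inv().apply((np.array(pos)-p)/(n-i)*1000);d=np.round(d,1)
        out.append(dict(tx=d[0],ty=d[1],tz=d[2],rx=st[0],ry=st[1],rz=st[2]))
        p=p+R.apply(d)/1000;R=R*Rn.from_rotvec(st)
    print('total rot',rv.round(3));
    for k in range(0,n,8): print('['+','.join('{'+','.join('"%s":%g'%(a,b) for a,b in o.items() if b)+'}' for o in out[k:k+8])+']')
    return out
def st(): 
    s=robot.observe();R=Rn.from_rotvec(s['eef_rot']).as_matrix()
    print('t',round(s['clock'],2),'pos',np.round(s['ee_pos'],4),'yaw',round(np.degrees(np.arctan2(R[1,0],R[0,0])),2),'tilt',np.round(R[:2,2],4),'F',np.round(s['force'],1),'w',round(s['grip_width'],4),'q',np.round(s['qpos'],2));return s
E
python3 - <<'E'
from h import *
T=cam('top');S=cam('scene')
for z in (.1,.15):
  print([atz(T,uv,z).round(3).tolist() for uv in [(360,160),(318,110),(410,110),(365,62)]])
print('apex-ish',tri([(T,(365,110)),(S,(403,205))]))
print('mon bottom near',tri([(T,(212,303)),(S,(194,181))]), 'bottom far', tri([(T,(80+412/2.5,20+170/1.8)),(S,(150+500/2.5,40+258/2.5))]))
st(); rows([.55,-.298,.31],-.044,16)
E
```

```text
[[0.729, -0.182, 0.1], [0.861, -0.071, 0.1], [0.864, -0.313, 0.1], [0.993, -0.194, 0.1]]
[[0.718, -0.174, 0.15], [0.845, -0.067, 0.15], [0.849, -0.3, 0.15], [0.973, -0.186, 0.15]]
apex-ish (array([ 0.83590151, -0.18103392,  0.19742723]), [0.004124244886055399, 0.004124244886055521])
mon bottom near (array([0.35601788, 0.18089637, 0.21434752]), [0.004959037522907717, 0.004959037522907883]) bottom far (array([0.82786899, 0.10091529, 0.22515887]), [0.022287623981270637, 0.022287623981270537])
t 0.15 pos [ 0.2409 -0.5764  0.236 ] yaw 22.68 tilt [-0.0004  0.0009] F [ 0.6  0.7 -0. ] w 0.087 q [ 1.15  0.33 -0.06  1.46  0.02  1.35 -0.09]
total rot [-0.001  0.     0.44 ]
[{"tx":24.5,"ty":-8.6,"tz":-4.6,"rx":-0.0001,"rz":0.0275},{"tx":24.3,"ty":-9.3,"tz":-4.6,"rx":-0.0001,"rz":0.0275},{"tx":24,"ty":-9.9,"tz":-4.6,"rx":-0.0001,"rz":0.0275},{"tx":23.7,"ty":-10.6,"tz":-4.6,"rx":-0.0001,"rz":0.0275},{"tx":23.5,"ty":-11.3,"tz":-4.6,"rx":-0.0001,"rz":0.0275},{"tx":23.1,"ty":-11.9,"tz":-4.6,"rx":-0.0001,"rz":0.0275},{"tx":22.8,"ty":-12.5,"tz":-4.6,"rx":-0.0001,"rz":0.0275},{"tx":22.4,"ty":-13.1,"tz":-4.6,"rx":-0.0001,"rz":0.0275}]
[{"tx":22.1,"ty":-13.8,"tz":-4.7,"rx":-0.0001,"rz":0.0275},{"tx":21.7,"ty":-14.4,"tz":-4.6,"rx":-0.0001,"rz":0.0275},{"tx":21.3,"ty":-14.9,"tz":-4.7,"rx":-0.0001,"rz":0.0275},{"tx":20.9,"ty":-15.5,"tz":-4.6,"rx":-0.0001,"rz":0.0275},{"tx":20.4,"ty":-16.1,"tz":-4.7,"rx":-0.0001,"rz":0.0275},{"tx":20,"ty":-16.7,"tz":-4.6,"rx":-0.0001,"rz":0.0275},{"tx":19.5,"ty":-17.2,"tz":-4.7,"rx":-0.0001,"rz":0.0275},{"tx":19,"ty":-17.7,"tz":-4.6,"rx":-0.0001,"rz":0.0275}]
```

>>> drive_tool([
  {"tx": 24, "ty": -9, "tz": -5, "rz": 0.0275},
  {"tx": 24, "ty": -9, "tz": -5, "rz": 0.0275},
  {"tx": 24, "ty": -10, "tz": -5, "rz": 0.0275},
  {"tx": 24, "ty": -11, "tz": -5, "rz": 0.0275},
  {"tx": 23, "ty": -11, "tz": -5, "rz": 0.0275},
  {"tx": 23, "ty": -12, "tz": -5, "rz": 0.0275},
  {"tx": 23, "ty": -12, "tz": -5, "rz": 0.0275},
  {"tx": 22, "ty": -13, "tz": -5, "rz": 0.0275},
])

```text
invalid input at $.increments[0]: expected keys hand, tx, ty, tz, rx, ry, rz
```

>>> drive_tool([
  {"tx": 22, "ty": -14, "tz": -5, "rz": 0.0275},
  {"tx": 22, "ty": -14, "tz": -5, "rz": 0.0275},
  {"tx": 21, "ty": -15, "tz": -5, "rz": 0.0275},
  {"tx": 21, "ty": -15, "tz": -5, "rz": 0.0275},
  {"tx": 20, "ty": -16, "tz": -5, "rz": 0.0275},
  {"tx": 20, "ty": -17, "tz": -5, "rz": 0.0275},
  {"tx": 20, "ty": -17, "tz": -4, "rz": 0.0275},
  {"tx": 19, "ty": -18, "tz": 0, "rz": 0.0275},
])

```text
invalid input at $.increments[0]: expected keys hand, tx, ty, tz, rx, ry, rz
```

>>> drive_tool([
  {"hand": 0},
  {"hand": 0},
  {"hand": 0},
])

```text
invalid input at $.increments[0]: expected keys hand, tx, ty, tz, rx, ry, rz
```

```bash
python3 - <<'E'
from h import *
s=st();snap('wrist','w1')
np.savez('w1.npz',p=s['ee_pos'],r=s['eef_rot'])
c=cam('wrist',s)
from scipy.spatial.transform import Rotation
a=-.044;ca,sa=np.cos(a),np.sin(a)
f=lambda x,y,z:[.5736+ca*x-sa*y,-.2965+sa*x+ca*y,z]
print(proj(c,[f(.075,.049,.106),f(.075,-.049,.106),f(-.075,-.049,.106),f(-.075,.049,.106),f(.0385,.0155,.132),f(.0385,-.0155,.132)]).round(0).tolist())
E
```

```text
t 0.15 pos [ 0.2409 -0.5764  0.236 ] yaw 22.68 tilt [-0.0004  0.0009] F [ 0.6  0.7 -0. ] w 0.087 q [ 1.15  0.33 -0.06  1.46  0.02  1.35 -0.09]
[[245.0, 104.0], [227.0, -192.0], [102.0, -261.0], [17.0, -240.0], [226.0, 42.0], [208.0, -78.0]]
```

View pics/w1.png

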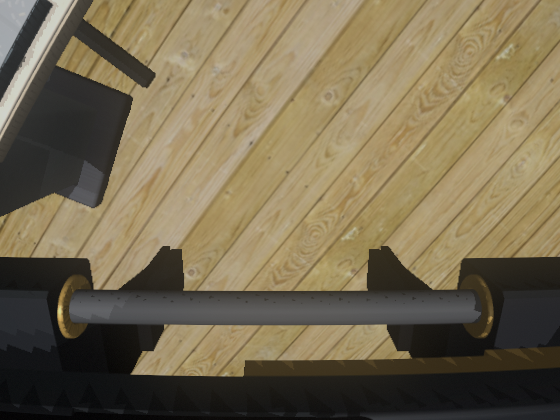

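All seven keys are required in every row, so nothing has moved yet and the picture is the same as before. I'll resend the moves.

>>> drive_tool([
  {"hand": 0, "tx": 24, "ty": -9, "tz": -5, "rx": 0, "ry": 0, "rz": 0.0275},
  {"hand": 0, "tx": 24, "ty": -9, "tz": -5, "rx": 0, "ry": 0, "rz": 0.0275},
  {"hand": 0, "tx": 24, "ty": -10, "tz": -5, "rx": 0, "ry": 0, "rz": 0.0275},
  {"hand": 0, "tx": 24, "ty": -11, "tz": -5, "rx": 0, "ry": 0, "rz": 0.0275},
  {"hand": 0, "tx": 23, "ty": -11, "tz": -5, "rx": 0, "ry": 0, "rz": 0.0275},
  {"hand": 0, "tx": 23, "ty": -12, "tz": -5, "rx": 0, "ry": 0, "rz": 0.0275},
  {"hand": 0, "tx": 23, "ty": -12, "tz": -5, "rx": 0, "ry": 0, "rz": 0.0275},
  {"hand": 0, "tx": 22, "ty": -13, "tz": -5, "rx": 0, "ry": 0, "rz": 0.0275},
])

```text
clock: 0.87
ee_pos: [0.3951, -0.4371, 0.2767]
eef_rot: [-3.13, -0.274, 0.0]
force: [0.2, 0.3, -0.0]
grip_width: 0.0419
```

>>> drive_tool([
  {"hand": 0, "tx": 22, "ty": -14, "tz": -5, "rx": 0, "ry": 0, "rz": 0.0275},
  {"hand": 0, "tx": 22, "ty": -14, "tz": -5, "rx": 0, "ry": 0, "rz": 0.0275},
  {"hand": 0, "tx": 21, "ty": -15, "tz": -5, "rx": 0, "ry": 0, "rz": 0.0275},
  {"hand": 0, "tx": 21, "ty": -15, "tz": -5, "rx": 0, "ry": 0, "rz": 0.0275},
  {"hand": 0, "tx": 20, "ty": -16, "tz": -5, "rx": 0, "ry": 0, "rz": 0.0275},
  {"hand": 0, "tx": 20, "ty": -17, "tz": -5, "rx": 0, "ry": 0, "rz": 0.0275},
  {"hand": 0, "tx": 20, "ty": -17, "tz": -4, "rx": 0, "ry": 0, "rz": 0.0275},
  {"hand": 0, "tx": 19, "ty": -18, "tz": 0, "rx": 0, "ry": 0, "rz": 0.0275},
])

```text
clock: 1.53
ee_pos: [0.5501, -0.2984, 0.3114]
eef_rot: [3.14, -0.072, 0.002]
force: [-0.3, -0.3, 0.0]
grip_width: 0.0011
```

>>> drive_tool([
  {"hand": 0, "tx": 0, "ty": 0, "tz": 0, "rx": 0, "ry": 0, "rz": 0},
  {"hand": 0, "tx": 0, "ty": 0, "tz": 0, "rx": 0, "ry": 0, "rz": 0},
  {"hand": 0, "tx": 0, "ty": 0, "tz": 0, "rx": 0, "ry": 0, "rz": 0},
])

```text
clock: 1.78
ee_pos: [0.5486, -0.2997, 0.3102]
eef_rot: [3.141, -0.069, -0.001]
force: [-0.0, -0.6, 0.5]
grip_width: 0.0003
```

```bash
python3 - <<'E'
from h import *
s=st();snap('wrist','w2')
np.savez('w2.npz',p=s['ee_pos'],r=s['eef_rot'])
c=cam('wrist',s)
a=-.044;ca,sa=np.cos(a),np.sin(a)
f=lambda x,y,z:[.5736+ca*x-sa*y,-.2965+sa*x+ca*y,z]
print(proj(c,[f(.075,.049,.106),f(.075,-.049,.106),f(-.075,-.049,.106),f(-.075,.049,.106),f(.0385,.0155,.132),f(.0385,-.0155,.132)]).round(0).tolist())
E
```

```text
t 1.78 pos [ 0.5486 -0.2997  0.3102] yaw -2.53 tilt [-0.0008 -0.0003] F [-0.  -0.6  0.5] w 0.0003 q [ 0.61  0.32 -0.24  1.33  0.08  1.5  -1.24]
[[214.0, 71.0], [325.0, 71.0], [320.0, 230.0], [221.0, 230.0], [251.0, 114.0], [288.0, 114.0]]
```

View pics/w2.png

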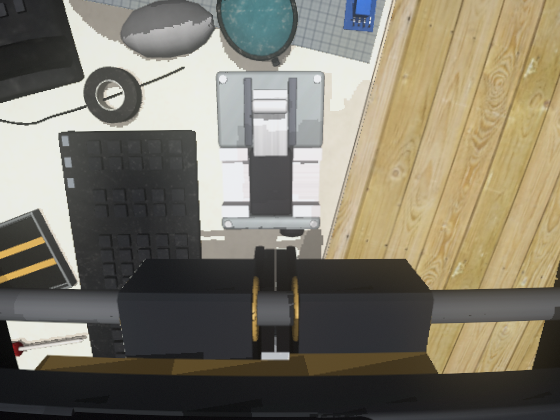

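```bash
python3 - <<'E'
import cv2
a=cv2.imread('pics/w2.png')
cv2.imwrite('pics/w2c.png',cv2.resize(a[60:240,205:335],None,fx=4.4,fy=3.3,interpolation=cv2.INTER_CUBIC))
E
```

```text
(no output)
```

View pics/w2c.png

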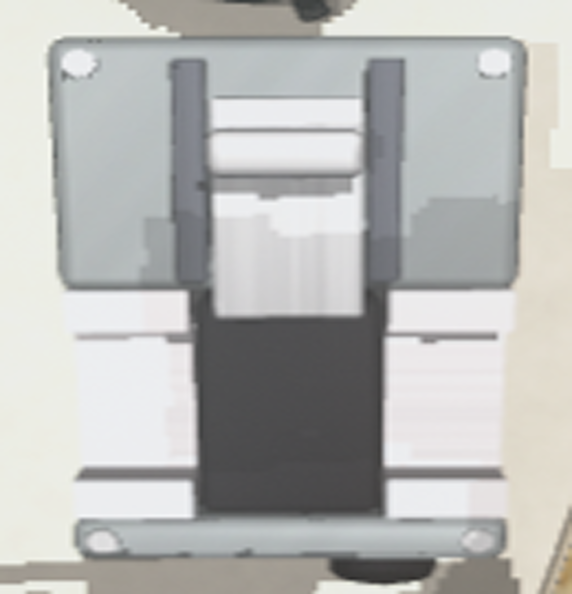

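The wrist view shows the intercom top at corners (217,72), (323,72), (320,228) and (222,228). The ridge's near top edge is at about (270,113), the catch nose at (270,156) and the pack in its dark well below that. This agrees with the two-camera fit within 3 px. I'll go lower for a second view.

```bash
python3 - <<'E'
from h import *
z=np.load('w2.npz');c=cam('wrist',{'ee_pos':z['p'],'eef_rot':z['r']})
g=lambda u,v:(205+u/4.4-.4,60+v/3.3-.4)
for n,uv,h in [('ridge L near',(210,175),.132),('ridge R near',(362,175),.132),('ridge far',(286,130),.132),('noseL',(213,317),.112),('noseR',(363,317),.112),('packL',(198,400),.106),('packR',(385,400),.106),('well near',(290,514),.106),('+x+y',(50,40),.106),('+x-y',(524,40),.106),('-x-y',(506,555),.106),('-x+y',(76,555),.106)]:
    print(n,g(*uv),atz(c,g(*uv),h).round(4))
rows([.585,-.298,.22],-.044,6)
E
```

```text
ridge L near (252.3272727272727, 112.63030303030303) [ 0.6135 -0.284   0.132 ]
ridge R near (286.8727272727273, 112.63030303030303) [ 0.6122 -0.3131  0.132 ]
ridge far (269.6, 98.9939393939394) [ 0.624  -0.2991  0.132 ]
noseL (253.0090909090909, 155.66060606060606) [ 0.5742 -0.2811  0.112 ]
noseR (287.1, 155.66060606060606) [ 0.5728 -0.3125  0.112 ]
packL (249.6, 180.8121212121212) [ 0.5494 -0.2761  0.106 ]
packR (292.1, 180.8121212121212) [ 0.5476 -0.3165  0.106 ]
well near (270.5090909090909, 215.35757575757577) [ 0.5141 -0.2943  0.106 ]
+x+y (215.96363636363637, 71.72121212121212) [ 0.65   -0.2522  0.106 ]
+x-y (323.6909090909091, 71.72121212121212) [ 0.6456 -0.348   0.106 ]
-x-y (319.6, 227.78181818181818) [ 0.4991 -0.3422  0.106 ]
-x+y (221.87272727272727, 227.78181818181818) [ 0.5034 -0.2456  0.106 ]
total rot [ 0.001  0.001 -0.001]
[{"tx":6.1,"ty":-0.7,"tz":15.1,"rx":0.0001,"ry":0.0001,"rz":-0.0002},{"tx":6.1,"ty":-0.6,"tz":15,"rx":0.0001,"ry":0.0001,"rz":-0.0002},{"tx":6.1,"ty":-0.6,"tz":15.1,"rx":0.0001,"ry":0.0001,"rz":-0.0002},{"tx":6.1,"ty":-0.7,"tz":15,"rx":0.0001,"ry":0.0001,"rz":-0.0002},{"tx":6.1,"ty":-0.6,"tz":15.1,"rx":0.0001,"ry":0.0001,"rz":-0.0002},{"tx":6.1,"ty":-0.7,"tz":15,"rx":0.0001,"ry":0.0001,"rz":-0.0002}]
```

>>> drive_tool([
  {"hand": 0, "tx": 6, "ty": 0, "tz": 15, "rx": 0, "ry": 0, "rz": 0},
  {"hand": 0, "tx": 6, "ty": 0, "tz": 15, "rx": 0, "ry": 0, "rz": 0},
  {"hand": 0, "tx": 6, "ty": 0, "tz": 15, "rx": 0, "ry": 0, "rz": 0},
  {"hand": 0, "tx": 6, "ty": 0, "tz": 15, "rx": 0, "ry": 0, "rz": 0},
  {"hand": 0, "tx": 6, "ty": 0, "tz": 15, "rx": 0, "ry": 0, "rz": 0},
  {"hand": 0, "tx": 6, "ty": 0, "tz": 15, "rx": 0, "ry": 0, "rz": 0},
  {"hand": 0, "tx": 0, "ty": 0, "tz": 0, "rx": 0, "ry": 0, "rz": 0},
  {"hand": 0, "tx": 0, "ty": 0, "tz": 0, "rx": 0, "ry": 0, "rz": 0},
])

```text
clock: 2.5
ee_pos: [0.5847, -0.3007, 0.2195]
eef_rot: [-3.14, 0.069, 0.003]
force: [-0.0, 1.4, -0.0]
grip_width: 0.0004
```

```bash
python3 - <<'E'
from h import *
s=st();_,im=snap('wrist','w3')
np.savez('w3.npz',p=s['ee_pos'],r=s['eef_rot'])
c=cam('wrist',s)
a=-.044;ca,sa=np.cos(a),np.sin(a)
f=lambda x,y,z:[.5744+ca*x-sa*y,-.297+sa*x+ca*y,z]
print('ridge near L R top, far L, noseL,noseR, packlowL', proj(c,[f(.0385,.0155,.132),f(.0385,-.0155,.132),f(.0505,0.0155,.132),f(-.0005,.0155,.112),f(-.0005,-.0155,.112)]).round(1).tolist())
E
```

```text
t 2.5 pos [ 0.5847 -0.3007  0.2195] yaw -2.53 tilt [-0.0017  0.0009] F [-0.   1.4 -0. ] w 0.0004 q [ 0.58  0.43 -0.25  1.38  0.1   1.35 -1.28]
ridge near L R top, far L, noseL,noseR, packlowL [[244.7, 175.9], [293.4, 175.9], [244.3, 157.1], [248.1, 223.9], [291.5, 223.9]]
```

View pics/w3.png

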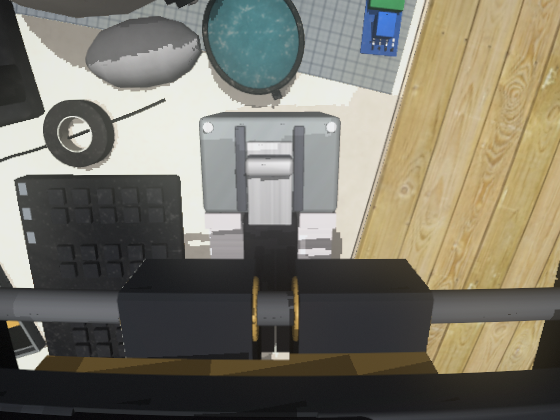

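```bash
python3 - <<'E'
from h import *
C=[]
for n in('w2','w3'):
    z=np.load(n+'.npz');C.append(cam('wrist',{'ee_pos':z['p'],'eef_rot':z['r']}))
for n,a,b in [('ridge nearL',(252.3,112.6),(245.5,176)),('nearR',(286.9,112.6),(292.5,176)),('noseL',(253,155.7),(248,224)),('noseR',(287.1,155.7),(291.5,224)),('int +x+y',(216,71.7),(202,116)),('int+x-y',(323.7,71.7),(339.5,116))]:
    X,e=tri([(C[0],a),(C[1],b)]);print(n,X.round(4),np.round(e,4))
rows([.597,-.298,.131],-.044,8)
E
```

```text
ridge nearL [ 0.6136 -0.2839  0.1329] [0.0001 0.0001]
nearR [ 0.6123 -0.3133  0.1328] [0.0002 0.0002]
noseL [ 0.5738 -0.2811  0.1099] [0.0001 0.0001]
noseR [ 0.5724 -0.3126  0.1098] [0. 0.]
int +x+y [ 0.6508 -0.2506  0.0899] [0.0008 0.0008]
int+x-y [ 0.6463 -0.3494  0.0953] [0.0001 0.0001]
total rot [ 0.  0. -0.]
[{"tx":1.5,"ty":-0.4,"tz":11.2},{"tx":1.5,"ty":-0.4,"tz":11.2},{"tx":1.5,"ty":-0.4,"tz":11.2},{"tx":1.5,"ty":-0.5,"tz":11.2},{"tx":1.5,"ty":-0.4,"tz":11.2},{"tx":1.5,"ty":-0.5,"tz":11.3},{"tx":1.4,"ty":-0.4,"tz":11.2},{"tx":1.5,"ty":-0.5,"tz":11.3}]
```

Triangulation puts the ridge top at z = 0.133 (expected 0.132) and the plate at 0.110 (expected 0.112), so both agree with the text. I'll lower the closed fingers into the gap in front of the ridge.

>>> drive_tool([
  {"hand": 0, "tx": 2, "ty": 0, "tz": 11, "rx": 0, "ry": 0, "rz": 0},
  {"hand": 0, "tx": 2, "ty": -0.5, "tz": 11, "rx": 0, "ry": 0, "rz": 0},
  {"hand": 0, "tx": 2, "ty": -0.5, "tz": 11, "rx": 0, "ry": 0, "rz": 0},
  {"hand": 0, "tx": 2, "ty": -0.5, "tz": 11, "rx": 0, "ry": 0, "rz": 0},
  {"hand": 0, "tx": 2, "ty": -0.5, "tz": 11, "rx": 0, "ry": 0, "rz": 0},
  {"hand": 0, "tx": 2, "ty": -0.5, "tz": 11, "rx": 0, "ry": 0, "rz": 0},
  {"hand": 0, "tx": 0, "ty": -0.5, "tz": 11, "rx": 0, "ry": 0, "rz": 0},
  {"hand": 0, "tx": 0, "ty": 0, "tz": 9, "rx": 0, "ry": 0, "rz": 0},
])

```text
clock: 3.22
ee_pos: [0.597, -0.2979, 0.1329]
eef_rot: [-3.14, 0.069, 0.001]
force: [-0.1, -0.2, 0.4]
grip_width: 0.0005
```

>>> drive_tool([
  {"hand": 0, "tx": 0, "ty": 0, "tz": 0, "rx": 0, "ry": 0, "rz": 0},
  {"hand": 0, "tx": 0, "ty": 0, "tz": 0, "rx": 0, "ry": 0, "rz": 0},
])

```text
clock: 3.38
ee_pos: [0.5968, -0.2983, 0.134]
eef_rot: [-3.141, 0.07, 0.001]
force: [0.2, 0.3, 0.7]
grip_width: 0.0004
```

```bash
python3 - <<'E'
from h import *
s=st();snap('wrist','w4');snap('top','t4')
import cv2
a=cv2.imread('pics/t4.png');cv2.imwrite('pics/t4c.png',cv2.resize(a[170:270,350:450],None,fx=5,fy=5,interpolation=cv2.INTER_CUBIC))
E
```

```text
t 3.38 pos [ 0.5968 -0.2983  0.134 ] yaw -2.54 tilt [-0.0009  0.0003] F [0.2 0.3 0.7] w 0.0004 q [ 0.57  0.5  -0.24  1.45  0.12  1.2  -1.3 ]
```

View pics/w4.png

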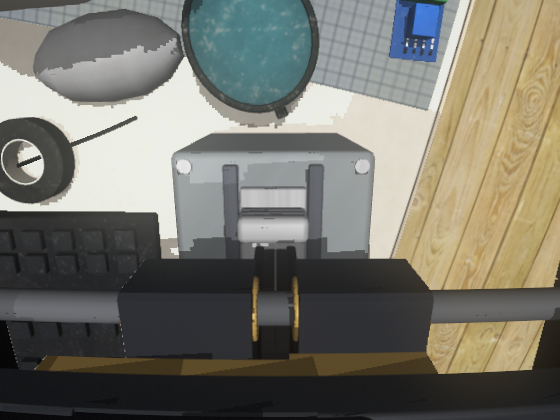

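The closed fingertips (270,250) stand just in front of the ridge (238–308, 215–240), with no contact force. Now I'll push it towards +x.

>>> drive_tool([
  {"hand": 0, "tx": 3, "ty": 0, "tz": 0, "rx": 0, "ry": 0, "rz": 0},
  {"hand": 0, "tx": 3, "ty": 0, "tz": 0, "rx": 0, "ry": 0, "rz": 0},
  {"hand": 0, "tx": 2, "ty": 0, "tz": 0, "rx": 0, "ry": 0, "rz": 0},
  {"hand": 0, "tx": 2, "ty": 0, "tz": 0, "rx": 0, "ry": 0, "rz": 0},
  {"hand": 0, "tx": 2, "ty": 0, "tz": 0, "rx": 0, "ry": 0, "rz": 0},
  {"hand": 0, "tx": 2, "ty": 0, "tz": 0, "rx": 0, "ry": 0, "rz": 0},
])

```text
clock: 3.98
ee_pos: [0.6109, -0.2992, 0.1349]
eef_rot: [3.14, -0.07, -0.001]
force: [-4.1, -0.2, 3.9]
grip_width: 0.0008
```

>>> drive_tool([
  {"hand": 0, "tx": 2, "ty": 0, "tz": 0, "rx": 0, "ry": 0, "rz": 0},
  {"hand": 0, "tx": 2, "ty": 0, "tz": 0, "rx": 0, "ry": 0, "rz": 0},
  {"hand": 0, "tx": 1, "ty": 0, "tz": 0, "rx": 0, "ry": 0, "rz": 0},
  {"hand": 0, "tx": 0, "ty": 0, "tz": 0, "rx": 0, "ry": 0, "rz": 0},
])

```text
clock: 4.32
ee_pos: [0.6162, -0.2994, 0.1345]
eef_rot: [3.141, -0.07, -0.0]
force: [-3.9, -0.6, 2.8]
grip_width: 0.0005
```

```bash
python3 - <<'E'
from h import *
s=st();snap('scene','s5');snap('top','t5')
import cv2
a=cv2.imread('pics/t5.png');b=cv2.imread('pics/s5.png')
A=cv2.resize(a[170:270,350:450],None,fx=4,fy=4,interpolation=cv2.INTER_CUBIC);B=cv2.resize(b[240:340,290:390],None,fx=4,fy=4,interpolation=cv2.INTER_CUBIC)
cv2.imwrite('pics/c5.png',cv2.hconcat([A,B]))
E
```

```text
t 4.32 pos [ 0.6162 -0.2994  0.1345] yaw -2.54 tilt [-0.0001 -0.0003] F [-3.9 -0.6  2.8] w 0.0005 q [ 0.55  0.54 -0.24  1.4   0.13  1.22 -1.31]
```

View pics/c5.png

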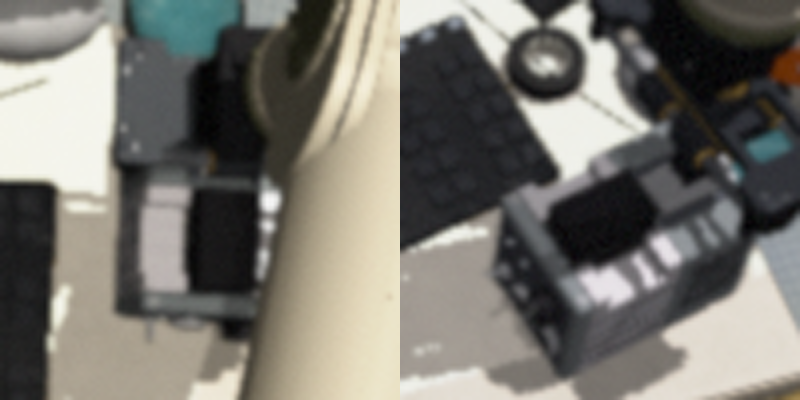

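In the right-hand crop (scene camera) the pack's black top stands proud of the well at about (610,210). I'll wait briefly, ease the catch back and lift clear.

>>> drive_tool([
  {"hand": 0, "tx": 0, "ty": 0, "tz": 0, "rx": 0, "ry": 0, "rz": 0},
  {"hand": 0, "tx": 0, "ty": 0, "tz": 0, "rx": 0, "ry": 0, "rz": 0},
  {"hand": 0, "tx": -3, "ty": 0, "tz": 0, "rx": 0, "ry": 0, "rz": 0},
  {"hand": 0, "tx": -3, "ty": 0, "tz": 0, "rx": 0, "ry": 0, "rz": 0},
  {"hand": 0, "tx": -4, "ty": 0, "tz": 0, "rx": 0, "ry": 0, "rz": 0},
  {"hand": 0, "tx": -3, "ty": 0, "tz": 0, "rx": 0, "ry": 0, "rz": 0},
  {"hand": 0, "tx": 0, "ty": 0, "tz": -15, "rx": 0, "ry": 0, "rz": 0},
  {"hand": 0, "tx": 0, "ty": 0, "tz": -25, "rx": 0, "ry": 0, "rz": 0},
])

```text
clock: 5.08
ee_pos: [0.6018, -0.2975, 0.1721]
eef_rot: [-3.138, 0.068, 0.006]
force: [0.2, -1.3, -0.0]
grip_width: 0.0002
```

```bash
python3 - <<'E'
from h import *
s=st(); rows([.535,-.2955,.27],-.044,8)
E
```

```text
t 5.08 pos [ 0.6018 -0.2975  0.1721] yaw -2.5 tilt [-0.0038  0.0025] F [ 0.2 -1.3 -0. ] w 0.0002 q [ 0.57  0.49 -0.24  1.39  0.12  1.28 -1.3 ]
total rot [-0.002  0.004  0.   ]
[{"tx":-8.4,"ty":0.1,"tz":-12.2,"rx":-0.0003,"ry":0.0005,"rz":0.0001},{"tx":-8.4,"ty":0.1,"tz":-12.2,"rx":-0.0003,"ry":0.0005,"rz":0.0001},{"tx":-8.4,"ty":0.1,"tz":-12.2,"rx":-0.0003,"ry":0.0005,"rz":0.0001},{"tx":-8.4,"ty":0.1,"tz":-12.2,"rx":-0.0003,"ry":0.0005,"rz":0.0001},{"tx":-8.4,"ty":0.1,"tz":-12.2,"rx":-0.0003,"ry":0.0005,"rz":0.0001},{"tx":-8.3,"ty":0.1,"tz":-12.2,"rx":-0.0003,"ry":0.0005,"rz":0.0001},{"tx":-8.4,"ty":0.1,"tz":-12.3,"rx":-0.0003,"ry":0.0005,"rz":0.0001},{"tx":-8.3,"ty":0.1,"tz":-12.2,"rx":-0.0003,"ry":0.0005,"rz":0.0001}]
```

>>> drive_tool([
  {"hand": 87, "tx": -4, "ty": 0, "tz": -18, "rx": 0, "ry": 0, "rz": 0},
  {"hand": 87, "tx": -9, "ty": 0, "tz": -18, "rx": 0, "ry": 0, "rz": 0},
  {"hand": 87, "tx": -9, "ty": 0, "tz": -18, "rx": 0, "ry": 0, "rz": 0},
  {"hand": 87, "tx": -9, "ty": 0, "tz": -18, "rx": 0, "ry": 0, "rz": 0},
  {"hand": 87, "tx": -9, "ty": 0, "tz": -18, "rx": 0, "ry": 0, "rz": 0},
  {"hand": 87, "tx": -9, "ty": 0, "tz": -18, "rx": 0, "ry": 0, "rz": 0},
  {"hand": 87, "tx": -9, "ty": 0, "tz": 0, "rx": 0, "ry": 0, "rz": 0},
  {"hand": 87, "tx": 0, "ty": 0, "tz": 0, "rx": 0, "ry": 0, "rz": 0},
])

```text
clock: 5.75
ee_pos: [0.5447, -0.2962, 0.284]
eef_rot: [3.14, -0.07, 0.004]
force: [0.0, 0.1, 0.2]
grip_width: 0.0457
```

>>> drive_tool([
  {"hand": 87, "tx": 0, "ty": 0, "tz": 0, "rx": 0, "ry": 0, "rz": 0},
  {"hand": 87, "tx": 0, "ty": 0, "tz": 0, "rx": 0, "ry": 0, "rz": 0},
])

```text
clock: 5.92
ee_pos: [0.5452, -0.2955, 0.2814]
eef_rot: [-3.14, 0.069, 0.002]
force: [1.0, 0.6, 0.9]
grip_width: 0.0593
```

```bash
python3 - <<'E'
from h import *
s=st();snap('wrist','w6')
np.savez('w6.npz',p=s['ee_pos'],r=s['eef_rot'])
c=cam('wrist',s)
a=-.044;ca,sa=np.cos(a),np.sin(a)
f=lambda x,y,z:[.5744+ca*x-sa*y,-.297+sa*x+ca*y,z]
print(proj(c,[f(-.0275+i*.032,j*.02,.128) for i,j in((1,1),(1,-1),(-1,-1),(-1,1))]).round(1).tolist())
E
```

```text
t 5.92 pos [ 0.5452 -0.2955  0.2814] yaw -2.51 tilt [-0.0009  0.0008] F [1.  0.6 0.9] w 0.0593 q [ 0.61  0.32 -0.25  1.39  0.08  1.44 -1.24]
[[249.7, 152.7], [299.7, 152.7], [298.3, 228.3], [251.1, 228.3]]
```

View pics/w6.png

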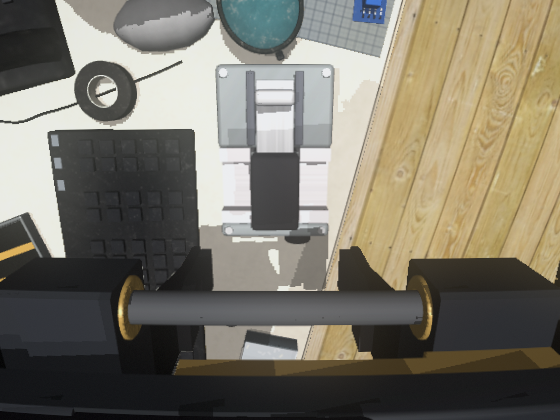

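The wrist view shows the pack's top at (250–299, 152–230). That matches the prediction for z = 0.128, so the pack has sprung up 22 mm. I'll descend over it with the jaws open.

>>> drive_tool([
  {"hand": 87, "tx": 1, "ty": 0, "tz": 15, "rx": 0, "ry": 0, "rz": 0},
  {"hand": 87, "tx": 1, "ty": 0, "tz": 20, "rx": 0, "ry": 0, "rz": 0},
  {"hand": 87, "tx": 0, "ty": 0, "tz": 20, "rx": 0, "ry": 0, "rz": 0},
  {"hand": 87, "tx": 0, "ty": 0, "tz": 20, "rx": 0, "ry": 0, "rz": 0},
  {"hand": 87, "tx": 0, "ty": 0, "tz": 20, "rx": 0, "ry": 0, "rz": 0},
  {"hand": 87, "tx": 0, "ty": 0, "tz": 15, "rx": 0, "ry": 0, "rz": 0},
  {"hand": 87, "tx": 0, "ty": 0, "tz": 8, "rx": 0, "ry": 0, "rz": 0},
  {"hand": 87, "tx": 0, "ty": 0, "tz": 0, "rx": 0, "ry": 0, "rz": 0},
])

```text
clock: 6.63
ee_pos: [0.5464, -0.2954, 0.1619]
eef_rot: [-3.139, 0.069, 0.006]
force: [0.8, -0.2, -0.3]
grip_width: 0.0871
```

>>> drive_tool([
  {"hand": 87, "tx": 0, "ty": 0, "tz": 0, "rx": 0, "ry": 0, "rz": 0},
])

```text
clock: 6.72
ee_pos: [0.5474, -0.2959, 0.1645]
eef_rot: [-3.14, 0.069, 0.001]
force: [-0.3, 0.0, 0.9]
grip_width: 0.087
```

```bash
python3 - <<'E'
from h import *
s=st();snap('wrist','w7')
np.savez('w7.npz',p=s['ee_pos'],r=s['eef_rot'])
c=cam('wrist',s)
a=-.044;ca,sa=np.cos(a),np.sin(a)
f=lambda x,y,z:[.5744+ca*x-sa*y,-.297+sa*x+ca*y,z]
print(proj(c,[f(-.0275+i*.032,j*.02,.128) for i,j in((1,1),(1,-1))]).round(1).tolist())
E
```

```text
t 6.72 pos [ 0.5474 -0.2959  0.1645] yaw -2.52 tilt [-0.0004  0.0004] F [-0.3  0.   0.9] w 0.087 q [ 0.62  0.39 -0.25  1.55  0.1   1.22 -1.26]
[[233.8, 189.3], [313.2, 189.3]]
```

View pics/w7.png

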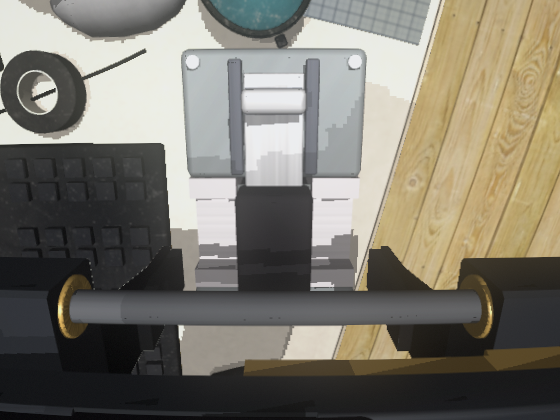

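```bash
python3 - <<'E'
import cv2
a=cv2.imread('pics/w6.png')[135:245,215:335];b=cv2.imread('pics/w7.png')[165:275,215:335]
cv2.imwrite('pics/c7.png',cv2.resize(cv2.convertScaleAbs(cv2.hconcat([a,b]),alpha=1.6),None,fx=3.3,fy=3.3,interpolation=cv2.INTER_CUBIC))
E
```

```text
(no output)
```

View pics/c7.png

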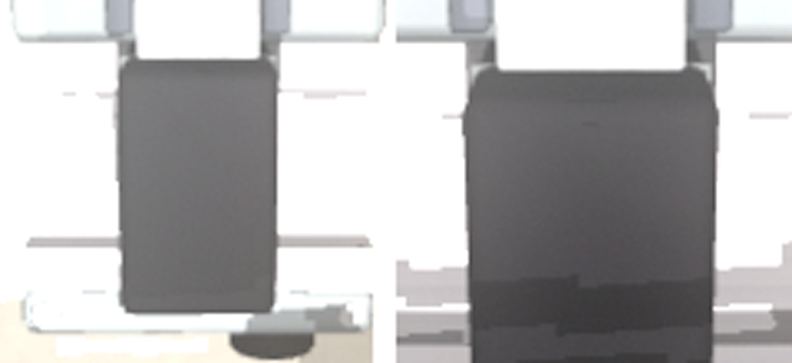

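```bash
python3 - <<'E'
from h import *
C=[]
for n in('w6','w7'):
    z=np.load(n+'.npz');C.append(cam('wrist',{'ee_pos':z['p'],'eef_rot':z['r']}))
for a,b in [((251,157),(236.5,198)),((298.5,157),(311.7,198))]:
    print(tri([(C[0],a),(C[1],b)]))
print(atz(C[0],(252,228.5),.128),atz(C[0],(297.5,228.5),.128))
E
```

```text
(array([ 0.57722899, -0.27886434,  0.13537669]), [0.00027444352706141705, 0.0002744435270614492])
(array([ 0.5758874 , -0.31562051,  0.13672751]), [6.707857763435994e-05, 6.707857763432888e-05])
[ 0.51559224 -0.27518815  0.128     ] [ 0.51390987 -0.31366405  0.128     ]
```

The pack's far and near edges are at x ≈ 0.577 and 0.515, and its middle is near (0.546, −0.296). The TCP is centred over it. I'll descend and grip.

>>> drive_tool([
  {"hand": 87, "tx": -0.5, "ty": 0, "tz": 10, "rx": 0, "ry": 0, "rz": 0},
  {"hand": 87, "tx": -0.5, "ty": 0, "tz": 12, "rx": 0, "ry": 0, "rz": 0},
  {"hand": 87, "tx": 0, "ty": 0, "tz": 12, "rx": 0, "ry": 0, "rz": 0},
  {"hand": 87, "tx": 0, "ty": 0, "tz": 11, "rx": 0, "ry": 0, "rz": 0},
  {"hand": 87, "tx": 0, "ty": 0, "tz": 8, "rx": 0, "ry": 0, "rz": 0},
  {"hand": 87, "tx": 0, "ty": 0, "tz": 0, "rx": 0, "ry": 0, "rz": 0},
  {"hand": 87, "tx": 0, "ty": 0, "tz": 0, "rx": 0, "ry": 0, "rz": 0},
])

```text
clock: 7.35
ee_pos: [0.5459, -0.2959, 0.1109]
eef_rot: [-3.14, 0.069, 0.001]
force: [0.1, 0.5, -0.1]
grip_width: 0.087
```

```bash
python3 -c "
from h import *
st()"
```

```text
t 7.35 pos [ 0.5459 -0.2959  0.1109] yaw -2.53 tilt [-0.0009  0.0005] F [ 0.1  0.5 -0.1] w 0.087 q [ 0.61  0.43 -0.24  1.61  0.11  1.12 -1.27]
```

>>> drive_tool([
  {"hand": 42, "tx": 0, "ty": 0, "tz": 0, "rx": 0, "ry": 0, "rz": 0},
  {"hand": 42, "tx": 0, "ty": 0, "tz": 0, "rx": 0, "ry": 0, "rz": 0},
  {"hand": 42, "tx": 0, "ty": 0, "tz": 0, "rx": 0, "ry": 0, "rz": 0},
  {"hand": 42, "tx": 0, "ty": 0, "tz": 0, "rx": 0, "ry": 0, "rz": 0},
  {"hand": 42, "tx": 0, "ty": 0, "tz": 0, "rx": 0, "ry": 0, "rz": 0},
  {"hand": 42, "tx": 0, "ty": 0, "tz": 0, "rx": 0, "ry": 0, "rz": 0},
  {"hand": 42, "tx": 0, "ty": 0, "tz": 0, "rx": 0, "ry": 0, "rz": 0},
  {"hand": 42, "tx": 0, "ty": 0, "tz": 0, "rx": 0, "ry": 0, "rz": 0},
])

```text
clock: 8.02
ee_pos: [0.5462, -0.2961, 0.1116]
eef_rot: [3.141, -0.069, 0.0]
force: [0.7, 0.1, 0.0]
grip_width: 0.0454
```

>>> drive_tool([
  {"hand": 30, "tx": 0, "ty": 0, "tz": 0, "rx": 0, "ry": 0, "rz": 0},
  {"hand": 30, "tx": 0, "ty": 0, "tz": 0, "rx": 0, "ry": 0, "rz": 0},
  {"hand": 30, "tx": 0, "ty": 0, "tz": 0, "rx": 0, "ry": 0, "rz": 0},
  {"hand": 30, "tx": 0, "ty": 0, "tz": 0, "rx": 0, "ry": 0, "rz": 0},
])

```text
clock: 8.35
ee_pos: [0.5462, -0.2958, 0.1116]
eef_rot: [-3.141, 0.069, -0.0]
force: [-0.7, 1.9, 1.6]
grip_width: 0.0398
```

Gripped at 39.8 mm. Now a straight lift, starting gently.

>>> drive_tool([
  {"hand": 30, "tx": 0, "ty": 0, "tz": -2, "rx": 0, "ry": 0, "rz": 0},
  {"hand": 30, "tx": 0, "ty": 0, "tz": -4, "rx": 0, "ry": 0, "rz": 0},
  {"hand": 30, "tx": 0, "ty": 0, "tz": -5, "rx": 0, "ry": 0, "rz": 0},
  {"hand": 30, "tx": 0, "ty": 0, "tz": -5, "rx": 0, "ry": 0, "rz": 0},
])

```text
clock: 8.68
ee_pos: [0.5459, -0.2959, 0.1275]
eef_rot: [-3.14, 0.069, 0.001]
force: [2.0, 0.0, -7.0]
grip_width: 0.0398
```

```bash
python3 -c "
from h import *
st()"
```

```text
t 8.68 pos [ 0.5459 -0.2959  0.1275] yaw -2.53 tilt [-0.0009  0.0004] F [ 2.  0. -7.] w 0.0398 q [ 0.61  0.41 -0.24  1.59  0.11  1.15 -1.27]
```

>>> drive_tool([
  {"hand": 30, "tx": 0, "ty": 0, "tz": -7, "rx": 0, "ry": 0, "rz": 0},
  {"hand": 30, "tx": 0, "ty": 0, "tz": -8, "rx": 0, "ry": 0, "rz": 0},
  {"hand": 30, "tx": 0, "ty": 0, "tz": -8, "rx": 0, "ry": 0, "rz": 0},
  {"hand": 30, "tx": 0, "ty": 0, "tz": -8, "rx": 0, "ry": 0, "rz": 0},
  {"hand": 30, "tx": 0, "ty": 0, "tz": -8, "rx": 0, "ry": 0, "rz": 0},
])

```text
clock: 9.1
ee_pos: [0.5456, -0.2963, 0.1676]
eef_rot: [3.141, -0.07, -0.002]
force: [-2.9, -0.1, -4.8]
grip_width: 0.0397
```

>>> drive_tool([
  {"hand": 30, "tx": 0, "ty": 0, "tz": -8, "rx": 0, "ry": 0, "rz": 0},
  {"hand": 30, "tx": 0, "ty": 0, "tz": -8, "rx": 0, "ry": 0, "rz": 0},
  {"hand": 30, "tx": 0, "ty": 0, "tz": -8, "rx": 0, "ry": 0, "rz": 0},
  {"hand": 30, "tx": 0, "ty": 0, "tz": -8, "rx": 0, "ry": 0, "rz": 0},
  {"hand": 30, "tx": 0, "ty": 0, "tz": -8, "rx": 0, "ry": 0, "rz": 0},
  {"hand": 30, "tx": 0, "ty": 0, "tz": -10, "rx": 0, "ry": 0, "rz": 0},
  {"hand": 30, "tx": 0, "ty": 0, "tz": -10, "rx": 0, "ry": 0, "rz": 0},
  {"hand": 30, "tx": 0, "ty": 0, "tz": -10, "rx": 0, "ry": 0, "rz": 0},
])

```text
clock: 9.77
ee_pos: [0.5466, -0.296, 0.238]
eef_rot: [3.14, -0.069, 0.002]
force: [0.5, 0.1, -3.8]
grip_width: 0.0398
```

```bash
python3 - <<'E'
from h import *
s=st();snap('scene','s8');snap('top','t8');snap('wrist','w8')
import cv2
b=cv2.imread('pics/s8.png');cv2.imwrite('pics/s8c.png',cv2.resize(b[160:360,180:420],None,fx=3,fy=3,interpolation=cv2.INTER_CUBIC))
E
```

```text
t 9.77 pos [ 0.5466 -0.296   0.238 ] yaw -2.52 tilt [ 0.0011 -0.0004] F [ 0.5  0.1 -3.8] w 0.0398 q [ 0.62  0.33 -0.25  1.46  0.08  1.36 -1.25]
```

View pics/s8c.png

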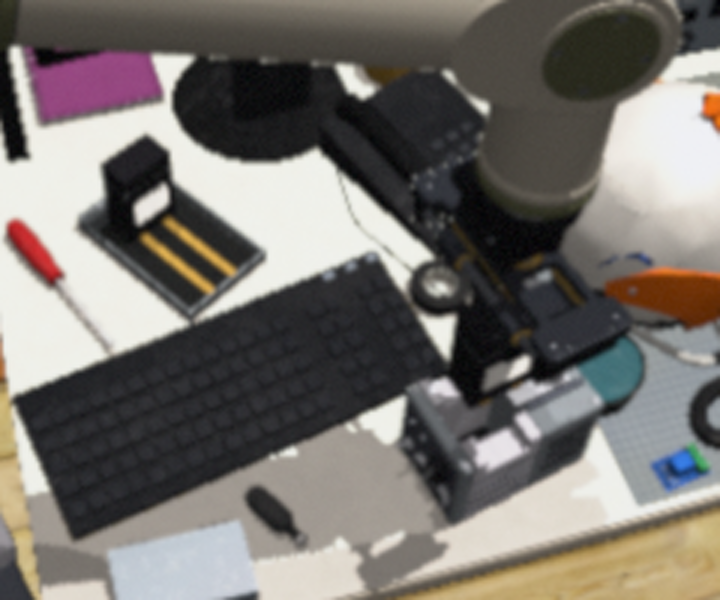

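View pics/t8.png

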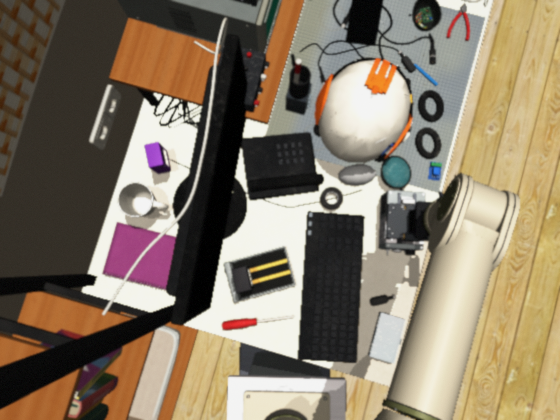

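View pics/w8.png

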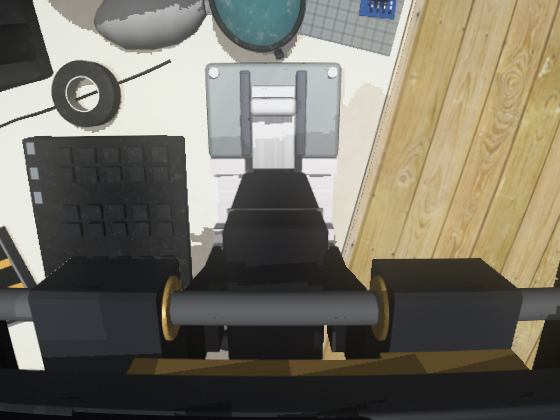

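The pack is out and upright in the grip, with its bottom at about z = 0.155 and well clear of the intercom. The spare and tray are undisturbed (scene crop, about (140,190) and (170,240)). Next I'll carry it towards the tray, turning the tool so its y axis lies along tray y.

```bash
python3 - <<'E'
from h import *
s=st();rows([.45,-.04,.28],np.radians(106.7),22)
E
```

```text
t 9.92 pos [ 0.5468 -0.2962  0.2377] yaw -2.53 tilt [ 0.0019 -0.001 ] F [-0.5  0.  -3.6] w 0.0399 q [ 0.62  0.33 -0.25  1.46  0.08  1.35 -1.25]
total rot [ 2.000e-03 -1.000e-03 -1.906e+00]
[{"tx":-4.9,"ty":-11.4,"tz":-1.9,"rx":0.0001,"rz":-0.0867},{"tx":-3.9,"ty":-11.8,"tz":-1.9,"rx":0.0001,"rz":-0.0867},{"tx":-2.9,"ty":-12.1,"tz":-1.9,"rx":0.0001,"rz":-0.0867},{"tx":-1.8,"ty":-12.3,"tz":-1.9,"rx":0.0001,"rz":-0.0867},{"tx":-0.7,"ty":-12.4,"tz":-1.9,"rx":0.0001,"rz":-0.0867},{"tx":0.4,"ty":-12.4,"tz":-1.9,"rx":0.0001,"rz":-0.0867},{"tx":1.4,"ty":-12.4,"tz":-1.9,"rx":0.0001,"rz":-0.0867},{"tx":2.5,"ty":-12.2,"tz":-1.9,"rx":0.0001,"rz":-0.0867}]
[{"tx":3.5,"ty":-11.9,"tz":-2,"rx":0.0001,"rz":-0.0867},{"tx":4.6,"ty":-11.6,"tz":-1.9,"rx":0.0001,"rz":-0.0867},{"tx":5.6,"ty":-11.1,"tz":-1.9,"rx":0.0001,"rz":-0.0867},{"tx":6.5,"ty":-10.6,"tz":-2,"rx":0.0001,"rz":-0.0867},{"tx":7.4,"ty":-10,"tz":-1.9,"rx":0.0001,"rz":-0.0867},{"tx":8.2,"ty":-9.4,"tz":-2,"rx":0.0001,"rz":-0.0867},{"tx":9,"ty":-8.6,"tz":-1.9,"rx":0.0001,"rz":-0.0867},{"tx":9.7,"ty":-7.8,"tz":-1.9,"rx":0.0001,"rz":-0.0867}]
[{"tx":10.4,"ty":-6.9,"tz":-2,"rx":0.0001,"rz":-0.0867},{"tx":10.9,"ty":-6,"tz":-1.9,"rx":0.0001,"rz":-0.0867},{"tx":11.4,"ty":-5,"tz":-2,"rx":0.0001,"rz":-0.0867},{"tx":11.8,"ty":-4,"tz":-1.9,"rx":0.0001,"rz":-0.0867},{"tx":12.1,"ty":-3,"tz":-2,"rx":0.0001,"rz":-0.0867},{"tx":12.4,"ty":-2,"tz":-1.9,"rx":0.0001,"rz":-0.0867}]
```

>>> drive_tool([
  {"hand": 30, "tx": -3, "ty": -7, "tz": -4, "rx": 0, "ry": 0, "rz": -0.05},
  {"hand": 30, "tx": -4, "ty": -12, "tz": -4, "rx": 0, "ry": 0, "rz": -0.087},
  {"hand": 30, "tx": -3, "ty": -12, "tz": -4, "rx": 0, "ry": 0, "rz": -0.087},
  {"hand": 30, "tx": -2, "ty": -12, "tz": -4, "rx": 0, "ry": 0, "rz": -0.087},
  {"hand": 30, "tx": -1, "ty": -12, "tz": -4, "rx": 0, "ry": 0, "rz": -0.087},
  {"hand": 30, "tx": 0, "ty": -12, "tz": -4, "rx": 0, "ry": 0, "rz": -0.087},
  {"hand": 30, "tx": 1, "ty": -12, "tz": -4, "rx": 0, "ry": 0, "rz": -0.087},
  {"hand": 30, "tx": 2, "ty": -12, "tz": -4, "rx": 0, "ry": 0, "rz": -0.087},
])

```text
clock: 10.58
ee_pos: [0.5139, -0.208, 0.2681]
eef_rot: [-2.992, -0.957, 0.001]
force: [-0.6, -0.0, -3.2]
grip_width: 0.0399
```

>>> drive_tool([
  {"hand": 30, "tx": 3, "ty": -12, "tz": -4, "rx": 0, "ry": 0, "rz": -0.087},
  {"hand": 30, "tx": 4, "ty": -12, "tz": -4, "rx": 0, "ry": 0, "rz": -0.087},
  {"hand": 30, "tx": 5, "ty": -11, "tz": -2, "rx": 0, "ry": 0, "rz": -0.087},
  {"hand": 30, "tx": 6, "ty": -11, "tz": 0, "rx": 0, "ry": 0, "rz": -0.087},
  {"hand": 30, "tx": 7, "ty": -10, "tz": 0, "rx": 0, "ry": 0, "rz": -0.087},
  {"hand": 30, "tx": 8, "ty": -10, "tz": 0, "rx": 0, "ry": 0, "rz": -0.087},
  {"hand": 30, "tx": 9, "ty": -9, "tz": 0, "rx": 0, "ry": 0, "rz": -0.087},
  {"hand": 30, "tx": 9, "ty": -8, "tz": 0, "rx": 0, "ry": 0, "rz": -0.087},
])

```text
clock: 11.25
ee_pos: [0.4781, -0.1151, 0.278]
eef_rot: [-2.486, -1.92, 0.001]
force: [-0.2, 0.8, -2.1]
grip_width: 0.0396
```

```bash
python3 - <<'E'
from h import *
s=st();rows([.45,-.04,.28],np.radians(106.7),7)
E
```

```text
t 11.25 pos [ 0.4781 -0.1151  0.278 ] yaw 75.36 tilt [-0.0007  0.0001] F [-0.2  0.8 -2.1] w 0.0396 q [ 0.61  0.04 -0.48  1.72  0.02  1.39 -0.13]
total rot [-0.001 -0.    -0.547]
[{"tx":9.4,"ty":-6.6,"tz":-0.3,"rx":-0.0001,"rz":-0.0781},{"tx":9.9,"ty":-5.8,"tz":-0.3,"rx":-0.0001,"rz":-0.0781},{"tx":10.3,"ty":-5.1,"tz":-0.3,"rx":-0.0001,"rz":-0.0781},{"tx":10.6,"ty":-4.2,"tz":-0.3,"rx":-0.0001,"rz":-0.0781},{"tx":10.9,"ty":-3.4,"tz":-0.3,"rx":-0.0001,"rz":-0.0781},{"tx":11.2,"ty":-2.6,"tz":-0.2,"rx":-0.0001,"rz":-0.0781},{"tx":11.3,"ty":-1.6,"tz":-0.3,"rx":-0.0001,"rz":-0.0781}]
```

>>> drive_tool([
  {"hand": 30, "tx": 9, "ty": -6, "tz": 0, "rx": 0, "ry": 0, "rz": -0.078},
  {"hand": 30, "tx": 10, "ty": -6, "tz": 0, "rx": 0, "ry": 0, "rz": -0.078},
  {"hand": 30, "tx": 10, "ty": -5, "tz": 0, "rx": 0, "ry": 0, "rz": -0.078},
  {"hand": 30, "tx": 11, "ty": -4, "tz": 0, "rx": 0, "ry": 0, "rz": -0.078},
  {"hand": 30, "tx": 11, "ty": -3, "tz": 0, "rx": 0, "ry": 0, "rz": -0.078},
  {"hand": 30, "tx": 11, "ty": -3, "tz": 0, "rx": 0, "ry": 0, "rz": -0.078},
  {"hand": 30, "tx": 11, "ty": -1, "tz": 0, "rx": 0, "ry": 0, "rz": -0.078},
  {"hand": 30, "tx": 0, "ty": 0, "tz": 0, "rx": 0, "ry": 0, "rz": 0},
])

```text
clock: 11.92
ee_pos: [0.4516, -0.0391, 0.2783]
eef_rot: [-1.874, -2.521, 0.0]
force: [-0.1, 1.3, -3.3]
grip_width: 0.0399
```

```bash
python3 - <<'E'
from h import *
s=st();snap('wrist','w9');np.savez('w9.npz',p=s['ee_pos'],r=s['eef_rot'])
snap('scene','s9')
c=cam('wrist',s)
a=-1.279;ca,sa=np.cos(a),np.sin(a)
f=lambda x,y,z:[.4258+ca*x-sa*y,.0762+sa*x+ca*y,z]
print(proj(c,[f(.088,.056,.016),f(.088,-.056,.016),f(-.088,-.056,.024),f(-.088,.056,.024)]).round().tolist())
E
```

```text
t 11.92 pos [ 0.4516 -0.0391  0.2783] yaw 106.76 tilt [-0.0003  0.0001] F [-0.1  1.3 -3.3] w 0.0399 q [ 0.55 -0.05 -0.54  1.8  -0.02  1.38  0.31]
[[336.0, 143.0], [232.0, 143.0], [227.0, -38.0], [343.0, -37.0]]
```

View pics/w9.png

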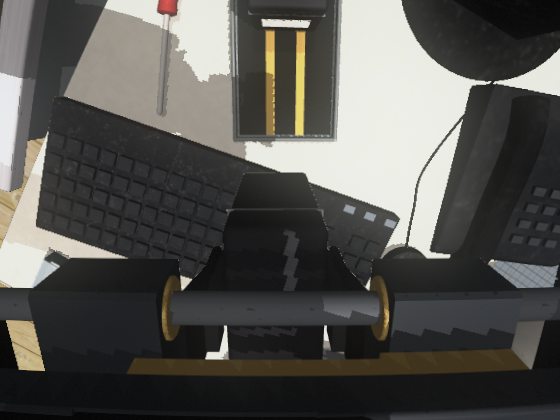

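View pics/s9.png

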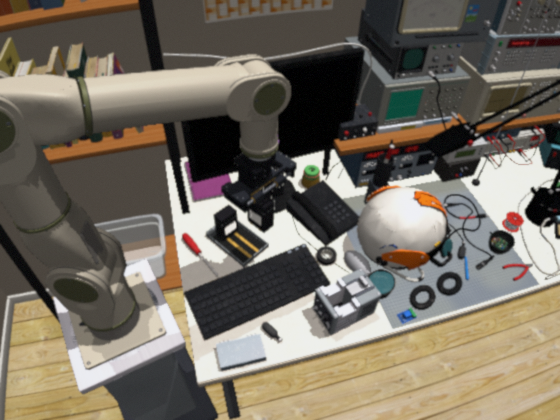

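The wrist view shows the tray's near edge at (233–337, 139), against (232–336, 143) predicted. It lies square to the tool, with the spare at the top edge (263–310, 5). I'll move 50 mm closer for a second view.

>>> drive_tool([
  {"hand": 30, "tx": 8, "ty": 0, "tz": 0, "rx": 0, "ry": 0, "rz": 0},
  {"hand": 30, "tx": 12, "ty": 0, "tz": 0, "rx": 0, "ry": 0, "rz": 0},
  {"hand": 30, "tx": 12, "ty": 0, "tz": 0, "rx": 0, "ry": 0, "rz": 0},
  {"hand": 30, "tx": 12, "ty": 0, "tz": 0, "rx": 0, "ry": 0, "rz": 0},
  {"hand": 30, "tx": 6, "ty": 0, "tz": 0, "rx": 0, "ry": 0, "rz": 0},
  {"hand": 30, "tx": 0, "ty": 0, "tz": 0, "rx": 0, "ry": 0, "rz": 0},
  {"hand": 30, "tx": 0, "ty": 0, "tz": 0, "rx": 0, "ry": 0, "rz": 0},
])

```text
clock: 12.6
ee_pos: [0.438, 0.0069, 0.2787]
eef_rot: [1.881, 2.515, -0.0]
force: [-0.9, 0.0, -2.8]
grip_width: 0.04
```

```bash
python3 - <<'E'
from h import *
s=st();snap('wrist','w10');np.savez('w10.npz',p=s['ee_pos'],r=s['eef_rot'])
c=cam('wrist',s)
a=-1.279;ca,sa=np.cos(a),np.sin(a)
f=lambda x,y,z:[.4258+ca*x-sa*y,.0762+sa*x+ca*y,z]
print(proj(c,[f(.088,.056,.016),f(.088,-.056,.016),f(-.088,-.056,.024),f(-.088,.056,.024)]).round().tolist())
import cv2
a=cv2.imread('pics/w9.png')[0:160,210:360];b=cv2.imread('pics/w10.png')[0:260,210:360]
cv2.imwrite('pics/c9.png',cv2.resize(cv2.convertScaleAbs(a,alpha=1.8),None,fx=3.5,fy=3.5,interpolation=cv2.INTER_CUBIC))
E
```

```text
t 12.6 pos [0.438  0.0069 0.2787] yaw 106.42 tilt [ 0.0004 -0.0006] F [-0.9  0.  -2.8] w 0.04 q [ 0.52 -0.09 -0.59  1.83 -0.05  1.39  0.22]
[[334.0, 186.0], [233.0, 187.0], [227.0, 15.0], [340.0, 14.0]]
```

View pics/w10.png

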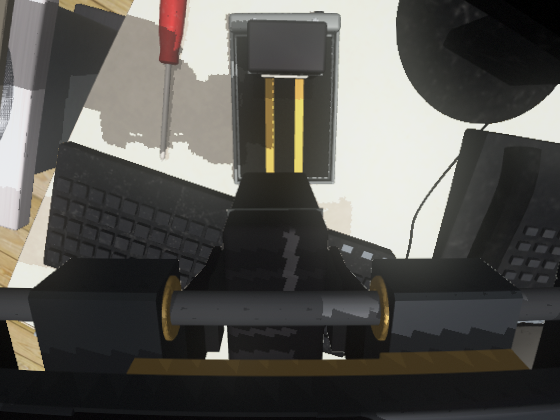

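View pics/c9.png

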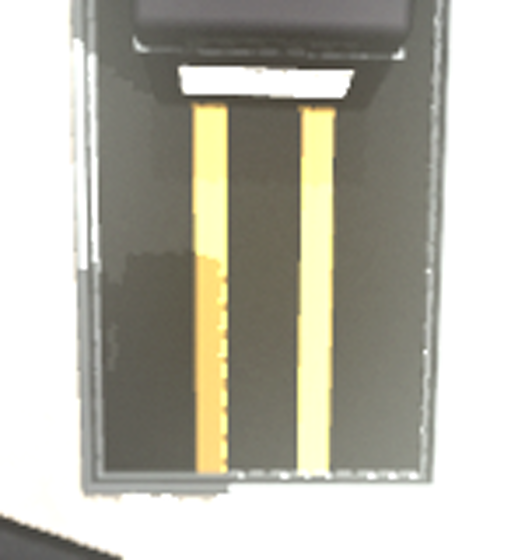

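```bash
python3 - <<'E'
from h import *
C=[]
for n in('w9','w10'):
    z=np.load(n+'.npz');C.append(cam('wrist',{'ee_pos':z['p'],'eef_rot':z['r']}))
for n,a,b in [('spare L',(248.6,13.2),(249,70)),('spare R',(325.5,15.5),(326,73)),('tray L',(234.5,138.5),(236,182.5)),('tray R',(333.8,138),(333.5,182.5))]:
    X,e=tri([(C[0],a),(C[1],b)]);print(n,X.round(4),np.round(e,4))
for n,uv,z in [('hous L',(230,14.5),.024),('hous R',(340,14.5),.024),('trayL',(235.5,182.5),.016),('trayR',(333.5,182.5),.016),('spare NL',(249,70),.105),('spare NR',(326,73),.105),('spare FL',(249,21),.105),('spare FR',(326,22),.105)]:
    print(n,atz(C[1],uv,z).round(4))
for n,uv,z in [('trayL',(234.5,138.5),.016),('trayR',(333.8,138),.016)]: print(atz(C[0],uv,z).round(4))
E
```

```text
spare L [0.3857 0.0973 0.0694] [0.0003 0.0003]
spare R [0.451  0.1133 0.0788] [0.0013 0.0013]
tray L [ 0.3992 -0.0178  0.0209] [0.0003 0.0003]
tray R [0.4994 0.0139 0.0307] [0.001 0.001]
hous L [0.3499 0.1455 0.024 ]
hous R [0.4541 0.1764 0.024 ]
trayL [ 0.3988 -0.019   0.016 ]
trayR [0.5034 0.0118 0.016 ]
spare NL [0.3889 0.0956 0.105 ]
spare NR [0.4496 0.1111 0.105 ]
spare FL [0.3789 0.1317 0.105 ]
spare FR [0.4375 0.1483 0.105 ]
[ 0.3986 -0.0185  0.016 ]
[0.501  0.0129 0.016 ]
```

The measured tray centre is (0.4265, 0.0787) at yaw −73.4°. The spare's centre comes out at tray-local (−45, 0) mm, which agrees with the text. Its size comes out at 63 × 38 mm if z = 0.105 is assumed. Direct triangulation of its height from this short baseline is poor (0.07–0.08), so I trust the size check. The target is TCP (0.437, 0.043), with contact expected at TCP z ≈ 0.089.

```bash
python3 - <<'E'
from h import *
s=st();rows([.4371,.0433,.278],-1.281+np.pi,5)
E
```

```text
t 12.65 pos [0.4381 0.0064 0.2786] yaw 106.37 tilt [ 0.0002 -0.0004] F [ 0.1  0.3 -2.5] w 0.0396 q [ 0.52 -0.09 -0.59  1.83 -0.05  1.39  0.22]
total rot [ 0.     0.    -0.004]
[{"tx":7.1,"ty":1.9,"tz":0.1,"ry":0.0001,"rz":-0.0008},{"tx":7.1,"ty":1.9,"tz":0.1,"ry":0.0001,"rz":-0.0008},{"tx":7.2,"ty":1.9,"tz":0.1,"ry":0.0001,"rz":-0.0008},{"tx":7.1,"ty":1.9,"tz":0.1,"ry":0.0001,"rz":-0.0008},{"tx":7.2,"ty":1.9,"tz":0.2,"ry":0.0001,"rz":-0.0008}]
```

>>> drive_tool([
  {"hand": 30, "tx": 6, "ty": 2, "tz": 0, "rx": 0, "ry": 0, "rz": 0},
  {"hand": 30, "tx": 8, "ty": 2, "tz": 0, "rx": 0, "ry": 0, "rz": 0},
  {"hand": 30, "tx": 8, "ty": 2, "tz": 0, "rx": 0, "ry": 0, "rz": 0},
  {"hand": 30, "tx": 8, "ty": 2, "tz": 0, "rx": 0, "ry": 0, "rz": -0.004},
  {"hand": 30, "tx": 5, "ty": 1.5, "tz": 8, "rx": 0, "ry": 0, "rz": 0},
  {"hand": 30, "tx": 0, "ty": 0, "tz": 15, "rx": 0, "ry": 0, "rz": 0},
  {"hand": 30, "tx": 0, "ty": 0, "tz": 15, "rx": 0, "ry": 0, "rz": 0},
  {"hand": 30, "tx": 0, "ty": 0, "tz": 8, "rx": 0, "ry": 0, "rz": 0},
])

```text
clock: 13.32
ee_pos: [0.4365, 0.0434, 0.2305]
eef_rot: [-1.876, -2.519, 0.002]
force: [0.3, -0.3, -3.6]
grip_width: 0.0397
```

>>> drive_tool([
  {"hand": 30, "tx": 0, "ty": 0, "tz": 0, "rx": 0, "ry": 0, "rz": 0},
  {"hand": 30, "tx": 0, "ty": 0, "tz": 0, "rx": 0, "ry": 0, "rz": 0},
])

```text
clock: 13.48
ee_pos: [0.4371, 0.0431, 0.2324]
eef_rot: [-1.877, -2.519, 0.0]
force: [-0.2, -0.4, -2.8]
grip_width: 0.0399
```

```bash
python3 - <<'E'
from h import *
s=st();snap('scene','s11');snap('wrist','w11');snap('top','t11')
import cv2
b=cv2.imread('pics/s11.png');cv2.imwrite('pics/s11c.png',cv2.resize(b[130:280,170:320],None,fx=4,fy=4,interpolation=cv2.INTER_CUBIC))
rows([.4371,.0433,.11],-1.281+np.pi,12,s)
E
```

```text
t 13.48 pos [0.4371 0.0431 0.2324] yaw 106.63 tilt [-0.0006  0.0001] F [-0.2 -0.4 -2.8] w 0.0399 q [ 0.48 -0.05 -0.65  1.9  -0.03  1.29  0.13]
total rot [-0.001 -0.     0.   ]
[{"tz":10.2},{"tz":10.2},{"tz":10.2},{"tz":10.2},{"tz":10.2},{"tz":10.2},{"tz":10.2},{"tz":10.2}]
[{"tz":10.2},{"tz":10.2},{"tx":0.1,"tz":10.2},{"ty":0.1,"tz":10.2}]
```

View pics/s11c.png

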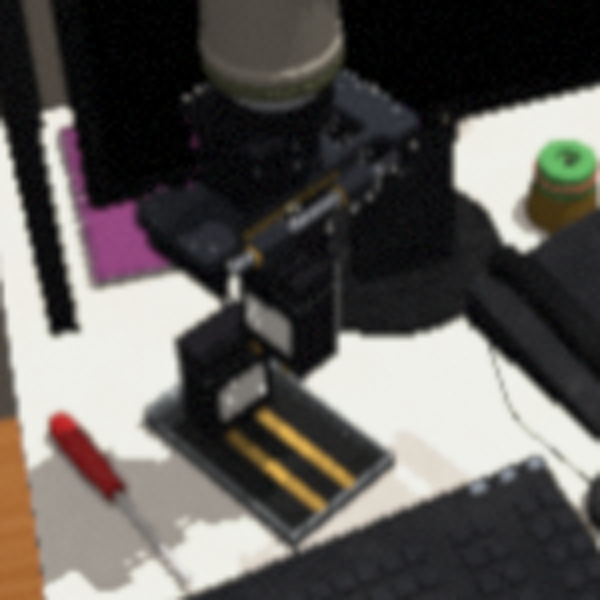

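View pics/w11.png

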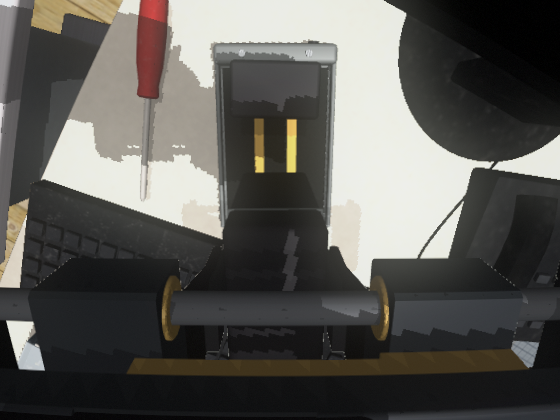

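The wrist view shows the held pack over the empty rails, with a visible gap to the spare (232–320, 60–115). I'll descend.

>>> drive_tool([
  {"hand": 30, "tx": 0, "ty": 0, "tz": 8, "rx": 0, "ry": 0, "rz": 0},
  {"hand": 30, "tx": 0, "ty": 0, "tz": 12, "rx": 0, "ry": 0, "rz": 0},
  {"hand": 30, "tx": 0, "ty": 0, "tz": 15, "rx": 0, "ry": 0, "rz": 0},
  {"hand": 30, "tx": 0, "ty": 0, "tz": 15, "rx": 0, "ry": 0, "rz": 0},
  {"hand": 30, "tx": 0, "ty": 0, "tz": 15, "rx": 0, "ry": 0, "rz": 0},
  {"hand": 30, "tx": 0, "ty": 0, "tz": 15, "rx": 0, "ry": 0, "rz": 0},
  {"hand": 30, "tx": 0, "ty": 0, "tz": 15, "rx": 0, "ry": 0, "rz": 0},
  {"hand": 30, "tx": 0, "ty": 0, "tz": 8, "rx": 0, "ry": 0, "rz": 0},
])

```text
clock: 14.3
ee_pos: [0.4366, 0.0428, 0.1279]
eef_rot: [-1.877, -2.518, 0.001]
force: [-0.5, 0.8, -3.8]
grip_width: 0.0397
```

>>> drive_tool([
  {"hand": 30, "tx": 0, "ty": 0, "tz": 6, "rx": 0, "ry": 0, "rz": 0},
  {"hand": 30, "tx": 0, "ty": 0, "tz": 6, "rx": 0, "ry": 0, "rz": 0},
  {"hand": 30, "tx": 0, "ty": 0, "tz": 5, "rx": 0, "ry": 0, "rz": 0},
  {"hand": 30, "tx": 0, "ty": 0, "tz": 4, "rx": 0, "ry": 0, "rz": 0},
  {"hand": 30, "tx": 0, "ty": 0, "tz": 0, "rx": 0, "ry": 0, "rz": 0},
  {"hand": 30, "tx": 0, "ty": 0, "tz": 0, "rx": 0, "ry": 0, "rz": 0},
])

```text
clock: 14.8
ee_pos: [0.4374, 0.043, 0.1087]
eef_rot: [1.877, 2.519, 0.0]
force: [0.0, 0.5, -2.4]
grip_width: 0.0397
```

```bash
python3 - <<'E'
from h import *
s=st();snap('scene','s12');snap('wrist','w12')
import cv2
b=cv2.imread('pics/s12.png');cv2.imwrite('pics/s12c.png',cv2.resize(b[150:280,170:320],None,fx=4,fy=4,interpolation=cv2.INTER_CUBIC))
E
```

```text
t 14.8 pos [0.4374 0.043  0.1087] yaw 106.62 tilt [ 0.0002 -0.    ] F [ 0.   0.5 -2.4] w 0.0397 q [ 0.45  0.09 -0.67  2.05  0.07  1.02  0.04]
```

View pics/s12c.png

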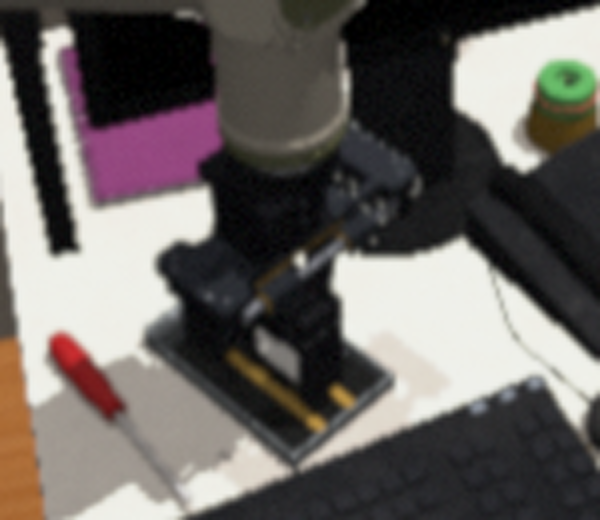

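View pics/w12.png

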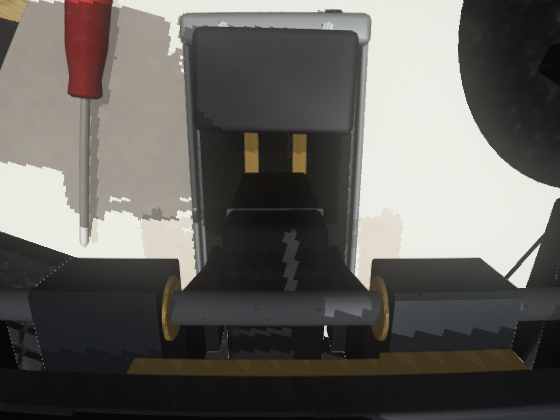

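The pack is centred in the tray at about 20 mm above the floor, and the spare (195–355, 30–130) has a clear gap. I'll lower it slowly to contact.

>>> drive_tool([
  {"hand": 30, "tx": 0, "ty": 0, "tz": 4, "rx": 0, "ry": 0, "rz": 0},
  {"hand": 30, "tx": 0, "ty": 0, "tz": 4, "rx": 0, "ry": 0, "rz": 0},
  {"hand": 30, "tx": 0, "ty": 0, "tz": 3, "rx": 0, "ry": 0, "rz": 0},
  {"hand": 30, "tx": 0, "ty": 0, "tz": 2, "rx": 0, "ry": 0, "rz": 0},
  {"hand": 30, "tx": 0, "ty": 0, "tz": 1, "rx": 0, "ry": 0, "rz": 0},
  {"hand": 30, "tx": 0, "ty": 0, "tz": 1, "rx": 0, "ry": 0, "rz": 0},
  {"hand": 30, "tx": 0, "ty": 0, "tz": 0, "rx": 0, "ry": 0, "rz": 0},
])

```text
clock: 15.48
ee_pos: [0.4372, 0.043, 0.0934]
eef_rot: [-1.877, -2.519, 0.0]
force: [-0.6, -0.5, -3.9]
grip_width: 0.0396
```

>>> drive_tool([
  {"hand": 30, "tx": 0, "ty": 0, "tz": 1, "rx": 0, "ry": 0, "rz": 0},
  {"hand": 30, "tx": 0, "ty": 0, "tz": 1, "rx": 0, "ry": 0, "rz": 0},
])

```text
clock: 15.65
ee_pos: [0.4374, 0.043, 0.0916]
eef_rot: [1.877, 2.519, 0.0]
force: [0.2, -1.3, -3.1]
grip_width: 0.0398
```

>>> drive_tool([
  {"hand": 30, "tx": 0, "ty": 0, "tz": 1, "rx": 0, "ry": 0, "rz": 0},
  {"hand": 30, "tx": 0, "ty": 0, "tz": 0, "rx": 0, "ry": 0, "rz": 0},
])

```text
clock: 15.82
ee_pos: [0.4372, 0.043, 0.0904]
eef_rot: [-1.877, -2.519, 0.0]
force: [-0.6, 0.2, -2.3]
grip_width: 0.0397
```

>>> drive_tool([
  {"hand": 30, "tx": 0, "ty": 0, "tz": 1, "rx": 0, "ry": 0, "rz": 0},
  {"hand": 30, "tx": 0, "ty": 0, "tz": 0, "rx": 0, "ry": 0, "rz": 0},
])

```text
clock: 15.98
ee_pos: [0.4372, 0.043, 0.0894]
eef_rot: [1.877, 2.519, -0.0]
force: [-0.2, -0.9, -3.6]
grip_width: 0.04
```

>>> drive_tool([
  {"hand": 30, "tx": 0, "ty": 0, "tz": 1, "rx": 0, "ry": 0, "rz": 0},
  {"hand": 30, "tx": 0, "ty": 0, "tz": 0, "rx": 0, "ry": 0, "rz": 0},
])

```text
clock: 16.15
ee_pos: [0.4374, 0.0431, 0.0887]
eef_rot: [1.877, 2.519, 0.0]
force: [-0.9, 0.3, -0.8]
grip_width: 0.0397
```

>>> drive_tool([
  {"hand": 30, "tx": 0, "ty": 0, "tz": 0.7, "rx": 0, "ry": 0, "rz": 0},
  {"hand": 30, "tx": 0, "ty": 0, "tz": 0, "rx": 0, "ry": 0, "rz": 0},
])

```text
clock: 16.32
ee_pos: [0.4374, 0.0433, 0.0885]
eef_rot: [1.877, 2.519, -0.0]
force: [-4.3, 0.1, 9.0]
grip_width: 0.0394
```

There is firm contact at TCP z = 0.0885, as predicted. I'll relax slightly and open gently.

>>> drive_tool([
  {"hand": 30, "tx": 0, "ty": 0, "tz": -0.4, "rx": 0, "ry": 0, "rz": 0},
  {"hand": 30, "tx": 0, "ty": 0, "tz": 0, "rx": 0, "ry": 0, "rz": 0},
])

```text
clock: 16.48
ee_pos: [0.4374, 0.0431, 0.0886]
eef_rot: [1.877, 2.519, 0.0]
force: [-2.4, 0.7, 4.6]
grip_width: 0.0399
```

>>> drive_tool([
  {"hand": 42, "tx": 0, "ty": 0, "tz": 0, "rx": 0, "ry": 0, "rz": 0},
  {"hand": 44, "tx": 0, "ty": 0, "tz": 0, "rx": 0, "ry": 0, "rz": 0},
  {"hand": 48, "tx": 0, "ty": 0, "tz": 0, "rx": 0, "ry": 0, "rz": 0},
  {"hand": 54, "tx": 0, "ty": 0, "tz": 0, "rx": 0, "ry": 0, "rz": 0},
  {"hand": 60, "tx": 0, "ty": 0, "tz": 0, "rx": 0, "ry": 0, "rz": 0},
  {"hand": 70, "tx": 0, "ty": 0, "tz": 0, "rx": 0, "ry": 0, "rz": 0},
  {"hand": 70, "tx": 0, "ty": 0, "tz": 0, "rx": 0, "ry": 0, "rz": 0},
  {"hand": 70, "tx": 0, "ty": 0, "tz": 0, "rx": 0, "ry": 0, "rz": 0},
])

```text
clock: 17.15
ee_pos: [0.4373, 0.0429, 0.0882]
eef_rot: [1.877, 2.519, -0.0]
force: [0.6, -0.5, 0.5]
grip_width: 0.0675
```

```bash
python3 - <<'E'
from h import *
s=st();snap('wrist','w13')
E
```

```text
t 17.15 pos [0.4373 0.0429 0.0882] yaw 106.61 tilt [ 0.     -0.0001] F [ 0.6 -0.5  0.5] w 0.0675 q [ 0.44  0.13 -0.66  2.07  0.09  0.97  0.02]
```

View pics/w13.png

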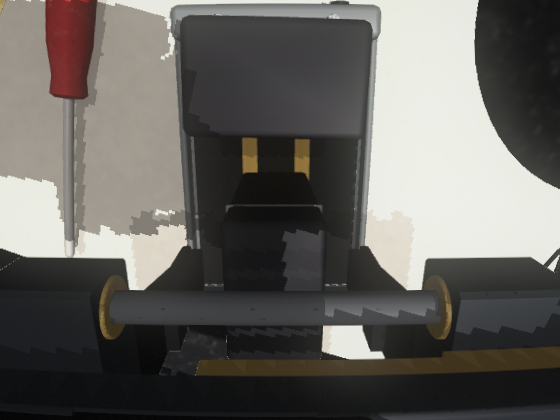

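The jaws are open at 67.5 mm with no force, and the pack stands free and upright at (225–323, 205–330). I'll lift straight up.

>>> drive_tool([
  {"hand": 80, "tx": 0, "ty": 0, "tz": -5, "rx": 0, "ry": 0, "rz": 0},
  {"hand": 80, "tx": 0, "ty": 0, "tz": -10, "rx": 0, "ry": 0, "rz": 0},
  {"hand": 80, "tx": 0, "ty": 0, "tz": -15, "rx": 0, "ry": 0, "rz": 0},
  {"hand": 80, "tx": 0, "ty": 0, "tz": -20, "rx": 0, "ry": 0, "rz": 0},
  {"hand": 80, "tx": 0, "ty": 0, "tz": -20, "rx": 0, "ry": 0, "rz": 0},
  {"hand": 80, "tx": 0, "ty": 0, "tz": -20, "rx": 0, "ry": 0, "rz": 0},
  {"hand": 80, "tx": 0, "ty": 0, "tz": -20, "rx": 0, "ry": 0, "rz": 0},
  {"hand": 80, "tx": 0, "ty": 0, "tz": -20, "rx": 0, "ry": 0, "rz": 0},
])

```text
clock: 17.87
ee_pos: [0.4372, 0.0432, 0.2203]
eef_rot: [1.876, 2.519, 0.001]
force: [0.4, -0.5, 0.1]
grip_width: 0.0801
```

>>> drive_tool([
  {"hand": 80, "tx": -15, "ty": 0, "tz": -20, "rx": 0, "ry": 0, "rz": 0},
  {"hand": 80, "tx": -20, "ty": 0, "tz": -10, "rx": 0, "ry": 0, "rz": 0},
  {"hand": 80, "tx": -20, "ty": 0, "tz": 0, "rx": 0, "ry": 0, "rz": 0},
  {"hand": 80, "tx": -20, "ty": 0, "tz": 0, "rx": 0, "ry": 0, "rz": 0},
  {"hand": 80, "tx": 0, "ty": 0, "tz": 0, "rx": 0, "ry": 0, "rz": 0},
  {"hand": 80, "tx": 0, "ty": 0, "tz": 0, "rx": 0, "ry": 0, "rz": 0},
])

```text
clock: 18.37
ee_pos: [0.4587, -0.0294, 0.2489]
eef_rot: [1.879, 2.517, 0.001]
force: [0.1, 1.5, -0.3]
grip_width: 0.0799
```

```bash
python3 - <<'E'
from h import *
s=st();snap('wrist','w14');snap('scene','s14');snap('top','t14')
c=cam('wrist',s)
# estimate pack top corners later
np.savez('w14.npz',p=s['ee_pos'],r=s['eef_rot'])
import cv2
b=cv2.imread('pics/s14.png');a=cv2.imread('pics/t14.png')
B=cv2.resize(b[190:280,190:290],None,fx=4,fy=4,interpolation=cv2.INTER_CUBIC);A=cv2.resize(a[230:320,210:310],None,fx=4,fy=4,interpolation=cv2.INTER_CUBIC)
cv2.imwrite('pics/c14.png',cv2.hconcat([A,B]))
E
```

```text
t 18.37 pos [ 0.4587 -0.0294  0.2489] yaw 106.52 tilt [0.0004 0.0003] F [ 0.1  1.5 -0.3] w 0.0799 q [ 0.55 -0.01 -0.57  1.83 -0.01  1.32  0.27]
```

View pics/w14.png

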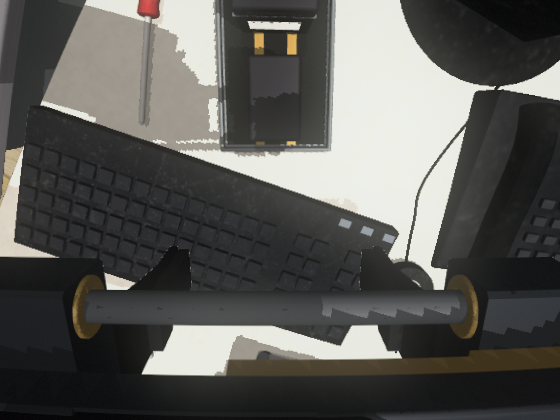

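View pics/c14.png

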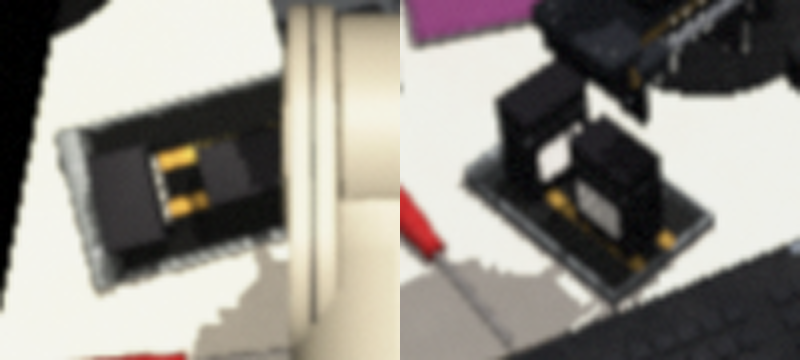

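Both packs stand upright. The wrist view shows the new pack's top at (249–300, 55–110), on the rails with a gap to the spare. I'll compare the spare's region before and after, then hand in.

```bash
python3 - <<'E'
from h import *
import cv2
for n,y,x in (('top',slice(263,298),slice(226,250)),('scene',slice(200,222),slice(212,232))):
    a=cv2.imread(f'pics/{n}0.png',0).astype(np.float32)[y,x];b=cv2.imread(f'pics/{n[0]}14.png',0).astype(np.float32)[y,x]
    print(n,'shift px',cv2.phaseCorrelate(a,b),np.abs(a-b).mean())
st();robot.finish_job()
E
```

```text
top shift px ((0.052116458853708636, -0.0657510034766311), 1.0075302822170433) 0.9595238
scene shift px ((-0.8093610141398155, 0.12980086691920256), 0.45805167506138483) 15.004545
t 18.52 pos [ 0.4586 -0.0279  0.2487] yaw 106.69 tilt [0.0004 0.    ] F [ 0.3  0.3 -0. ] w 0.0799 q [ 0.55 -0.01 -0.57  1.83 -0.01  1.32  0.27]
the job is handed in; nothing more can be done
```

I handed the job in at about 18.5 s of the 54 s allowed, and it reported no verdict. I slid the catch back about 13 mm and the pack sprang up. I drew it straight up out of the well and set it down gently, upright, in the empty end of the tray. It is centred near tray-local (37, 0) mm, about 32 mm from the spare.

**Forces:** The wrist readings while drawing the pack out were at most 7 N, mostly vertical, with up to about 3 N sideways. The set-down peaked at 9 N at the height predicted for the tray floor. All readings are from the ends of move calls.

**Last checks:**
- **Final pictures:** Both packs stand upright and the gripper is clear of everything, with no force on it.
- **Spare pack:** The top camera shows it moved less than 0.1 px.

**Checks that disagreed:**
- **Spare shift in the scene camera:** It gave −0.8 px with a low correlation score (0.46). I put this down to the new pack and the gripper being in that crop, because the top view is clean.
- **Spare height:** Triangulating it from the wrist views gave 70–80 mm instead of 105 mm, because the baseline was short and the spare lay at the picture's edge. I relied on its apparent size instead, which fits 105 mm.

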